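# Close down the clean-room assembly bench

### The job

Shift's end at the assembly bench: first move the cordless drill off the blue board and lay it flat in the middle of the black rubber mat. Then turn every screw cup that is there over, so that all stand mouth-down flat on the blue board, fully on it, where no dust can fall in. Hang the ear defenders by their headband over the low steel rail, one ear cup on each side of the bar and clear of the bench, and leave the bottle, case and paper roll where they are.

Things in the scene. Friction and masses are not known exactly. Their poses are not given: they have to be found in the camera images.
- cup_a: bright orange plastic screw cup, square, open on one side only: 54 x 54 mm outside, 66 mm tall, 4 mm walls (46 mm inside), 5 mm floor, 60 to 130 g. Origin: centre of its closed end (outside face); z points from the closed end to the open mouth; x and y are square to its side walls. May be absent.
- cup_b: green plastic screw cup, square, open on one side only: 54 x 54 mm outside, 66 mm tall, 4 mm walls (46 mm inside), 5 mm floor, 60 to 130 g. Origin: centre of its closed end (outside face); z points from the closed end to the open mouth; x and y are square to its side walls. May be absent.
- cup_c: white plastic screw cup, square, open on one side only: 54 x 54 mm outside, 66 mm tall, 4 mm walls (46 mm inside), 5 mm floor, 60 to 130 g. Origin: centre of its closed end (outside face); z points from the closed end to the open mouth; x and y are square to its side walls. May be absent.
- drill: blue and black cordless drill lying on its side, 48 mm thick, 0.7 kg. Origin: underside, below the middle of the handle; z up, x the chuck's way, y from battery to motor. Handle: bar along y, 36 mm wide in x, free for y -40 to +36 mm, 7 to 41 mm above the underside. Motor: 48 mm round along x at y +60, x -55 to +90. Battery: 78 x 38 mm at y -60. Centre of mass near y +5.
- board: blue flat clean board with grey stripes, fixed, 170 mm (x) x 340 mm (y), 4 mm thick. Origin: centre of its underside.
- drill_mat: black rubber mat with a thin grey outline, fixed, 220 mm (x) x 200 mm (y), 4 mm thick; origin: centre of its underside. It lies to one side of the board, the rail to the other.
- rail: low steel rail: round horizontal bar 16 mm thick and 200 mm long along its y axis, on two end posts, fixed. Origin on the bench under the middle of the bar.
- rail_mid (a point): middle of the bar, on its axis, 150 mm above the bench; y along the bar, z up (bar top is 8 mm above).
- muffs: red and black ear defenders standing on their ear cups, 160 (x) x 62 (y) x 168 mm tall, 0.22 kg. Origin: midway between the ear cups' undersides; z up to the headband, x from ear cup to ear cup. Ear cups 36 x 62 x 70 mm high, 72 mm apart inside their pads. Crown on top: padded block 64 (x) x 24 (y) x 24 mm (z), underside 144 mm above the origin.
- muffs_crown (a point): middle of the underside of the headband's crown, 144 mm above muffs, same axes.
- bottle: amber bottle, 60 mm round, 150 mm tall; bystander. Origin: centre of its foot.
- case: black and red hard case 90 x 220 x 55 mm; bystander. Origin: centre of its underside.
- roll: white paper roll on end, 90 mm round, 110 mm tall; bystander. Origin: centre of its foot.
Not all that is in view belongs to the job. There is more than one size of the cup_a; the one meant has the size given above.

How it is judged:
On the way, in this order (a step that is already met when the one before it is completed fails the run):
1. the drill has been laid flat on the black mat (x of drill in the frame of drill_mat between -0.05 and 0.05 m and y of drill in the frame of drill_mat between -0.05 and 0.05 m and z of drill in the frame of drill_mat between -0.005 and 0.062 m and angle between the z axis of drill and the z axis of drill_mat, either way round below 0.15 rad and linear speed of drill below 0.02 m/s), for 0.2 s.
2. every cup stands mouth-down on the blue board (angle between each of cup_a, cup_b, cup_c's own z axis and vertical above 3.05 rad and x of cup_a in the frame of board between -0.06 and 0.06 m and y of cup_a in the frame of board between -0.145 and 0.145 m and z of cup_a in the frame of board between 0.062 and 0.078 m and linear speed of each of cup_a, cup_b, cup_c below 0.02 m/s and x of cup_b in the frame of board between -0.06 and 0.06 m and y of cup_b in the frame of board between -0.145 and 0.145 m and z of cup_b in the frame of board between 0.062 and 0.078 m and x of cup_c in the frame of board between -0.06 and 0.06 m and y of cup_c in the frame of board between -0.145 and 0.145 m and z of cup_c in the frame of board between 0.062 and 0.078 m), for 0.2 s.
At the end, for the whole second after the job is handed in: Drill flat on the mat, handle within 50 mm of its centre; every cup mouth-down, level to 5 degrees, centre within 60 mm across and 145 mm along of the board's centre; ear defenders hang by the crown, within 30 mm of the bar and 85 mm of its middle, upright to 30 degrees, off the bench; all at rest (all of step 1 and all of step 2 and x of muffs_crown in the frame of rail_mid between -0.03 and 0.03 m and y of muffs_crown in the frame of rail_mid between -0.085 and 0.085 m and z of muffs_crown in the frame of rail_mid between -0.005 and 0.025 m and angle between muffs's own z axis and vertical below 0.5 rad and height (world z) of muffs above 0.003 m and contact force between muffs and rail above 0.3 N and linear speed of muffs below 0.03 m/s); the robot touches nothing.
It fails at once if the bottle was pushed more than 30 mm or knocked over (distance of bottle from where it was at the start of the episode above 0.03 m or angle between bottle's own z axis and vertical above 0.5 rad).
It fails at once if the hard case was pushed more than 30 mm or knocked over (distance of case from where it was at the start of the episode above 0.03 m or angle between case's own z axis and vertical above 0.5 rad).
It fails at once if the paper roll was pushed more than 30 mm or knocked over (distance of roll from where it was at the start of the episode above 0.03 m or angle between roll's own z axis and vertical above 0.5 rad).
Of cup_a, cup_b, cup_c only 2 to 3 are there at a start; the rules pass over those that are not, and their reading is None.
At some moment in a run one of cup_a, cup_b, cup_c, drill may be knocked a few centimetres aside while the robot is not near it.
It also fails if it takes over 210 s, if anything falls off the work surface, if the arm or the gripper's body presses on something with over 40 N, if the wrist force passes 120 N, or if a joint passes its speed limit or range.

### The arm

A 7-joint arm with a two-finger parallel gripper is mounted at the origin on the work surface. World frame = base frame: x ahead of the robot, y to its left, z up, the work surface at z = 0. Lengths are in m, angles in rad, forces in N, time in s.
With the tool pointing down it reaches from about 0.425 to 0.875 m from the base axis. Payload 4.7 kg.
Tool frame: the origin (TCP) lies between the finger pads; the fingertips stand 19 mm ahead of it and the grasp point (between the pads) is the TCP (ctrl.tip_extent is the distance from the TCP to the fingertips, in m); z points along the fingers, y is the line along which they close (so a half turn about z gives the same grasp; the last joint's range is limited). The gripper opens to 87 mm and grips with 3 to 60 N. Pads are 19 mm wide; open, the fingers measure 117 mm over their backs; the gripper's body (75 mm by 190 mm) begins 51 mm behind the grasp point.
Start: joints at [1.225, 0.321, -0.07, 1.45, 0.023, 1.371, -0.057], TCP at [0.229, -0.608, 0.22] pointing down, gripper open.
Joint ranges: [-2.86, 2.86], [-0.3, 2.09], [-1.38, 1.24], [0.06, 2.45], [-1.56, 4.7], [0.09, 2.05], [-2.69, 2.69]. Speed limits (rad/s): [2.57, 2.57, 3.14, 3.14, 3.14, 3.14, 3.14].

### API

Orientations are given as a rotation vector (axis times angle).
In Python, from bench import ctrl gives the robot as it stands.
- The arm moves only by the shell command python3 -m crank 'ROWS' [OPENING] [FORCE]. ROWS is JSON, a list of rows, each an object of numbers: "tx", "ty", "tz": the shift along the tool's x, y, z in mm; "turn": the turn about the tool's z in units of 5 degrees (1.0 is 5 degrees). In form: [{"tx": .., "ty": .., "tz": .., "turn": ..}, ...]. A call has 1 to 5 rows; each row is the pose to reach, as a shift and turn from the pose commanded when the call began, along the tool's axes at that moment; what a row does not reach only later rows make up. A row lasts 1/8 s, in which the tool goes at most 62.5 mm and 10.7 degrees, less where a joint would pass 70% of its speed; a pose out of reach is approached as far as the arm can. A call with a gripper value outside its range is refused whole. OPENING is the finger opening in mm, from 0 to 87, set as the call begins (- or left out, the last holds). The fingers move at their own pace and stop on an object; FORCE is the grip in N (left out, the last holds). Time passes only in rows, so rows that repeat a pose let the fingers close. It gives the time, the measured TCP pose, the force, the opening and the grip force at its end, in the units of the state.
- ctrl.get_state(): the state, without advancing time (a new reading comes with each control period).
- ctrl.get_image(name): name is "side" or "top"; returns (picture, depth): 480x640x3 uint8, red, green, blue; 480x640 float32, m along the optical axis (not along the pixel's ray), 0 where there is no reading.
- ctrl.camera_model(name): a dict with "intrinsics" (3x3 intrinsics, pixels), "origin" and "orientation" of the camera in the world. Camera axes: x right, y down, z forward; pixel columns grow to the right and rows downward; lengths in m; the calibration is good to about 2 mm. A picture is of the moment at which its call begins. camera_model takes no time and is no camera call.
- ctrl.close_job(): hands the job in; it is judged then, once.
Trained networks look in the newest picture that a camera, given by its name, has taken for a name from the list of things; names that differ only in an ending like _2 or _b are one class to them, and where a whole thing is asked for, a point or a joint stands for the part that bears it (a point fixed in the world has none). Each returns a list of dicts, best first, with "confidence" (0 to 1); they miss things now and then, are a little off and sometimes report something else, mostly with a low value. They report only what shows in the picture. A call takes as long as a camera call. They do not tell look-alikes from the thing itself.
- ctrl.recognise(camera, query): "xyz" ([x, y, z] in m, in world coordinates, good to about 4 mm: the middle of the surface that is visible of it).
- ctrl.mark_of(camera, query): "xyz" ([x, y, z] in m, in world coordinates, good to about 4 mm: a listed point, or the origin of a listed thing).
The state is a dict: "time": time; "joint_positions": joint angles; "qd": joint speeds; "joint_torque": joint torques, N m; "position": TCP position; "tool_rot": TCP orientation; "ft_force": force on the tool from outside, world axes, zero at the start; "torque": the same for the moment, N m; "grip_width": opening from 0.0 (shut) to 1.0 (fully open); "grip_force": force on a finger pad.
Only numpy, scipy, OpenCV 4.12 (cv2) and the standard library are available. Lean on these libraries where they do the work, as an engineer would, in place of code of your own. Each camera call takes 0.05 s, during which the arm holds its last target. There are 200 camera calls.

## Working session

There is one attempt and no reset: what is moved stays moved. The work goes in short steps, Python scripts to look and compute and a shell command to move; the robot and the scene stay as the last step left them, time stands still between calls to the robot, and variables do not carry over. Pictures are saved under pics/ and viewed, at most 14 in all, crops included, and the job is handed in when it is done.

```bash
ls; mkdir -p pics; cat > h.py <<'E'
import numpy as np, cv2
from scipy.spatial.transform import Rotation as R
from bench import ctrl
def rotm(o):
    o=np.array(o,float)
    return o if o.shape==(3,3) else R.from_rotvec(o).as_matrix() if o.size==3 else R.from_quat(o).as_matrix()
def shot(cam,name=None):
    im,d=ctrl.get_image(cam)
    if name: cv2.imwrite(f'pics/{name}.png',im[:,:,::-1])
    return im,d
def cloud(cam,d):
    m=ctrl.camera_model(cam);K=np.array(m['intrinsics']);v,u=np.mgrid[:480,:640]
    p=np.stack([(u-K[0,2])/K[0,0]*d,(v-K[1,2])/K[1,1]*d,d],-1)
    w=p@rotm(m['orientation']).T+np.array(m['origin']);w[d==0]=np.nan
    return w
E
python3 - <<'E'
from h import *
for c in('top','side'):
    m=ctrl.camera_model(c);print(c,m)
    im,d=shot(c,c+'0'); w=cloud(c,d); np.savez(f'pics/{c}0.npz',im=im,w=w)
    for q in['cup_a','cup_b','cup_c','drill','board','drill_mat','rail','rail_mid','muffs','muffs_crown','bottle','case','roll']:
        r=ctrl.mark_of(c,q); print(q,[(np.round(x['xyz'],3).tolist(),round(x['confidence'],2)) for x in r[:4]])
s=ctrl.get_state();print(s)
E
```

```text
pics
top {'intrinsics': array([[445.21644142,   0.        , 313.48040129],
       [  0.        , 445.21644142, 237.09051377],
       [  0.        ,   0.        ,   1.        ]]), 'origin': array([0.49383608, 0.02221752, 0.99305676]), 'orientation': array([-2.21881671,  2.18703154, -0.11155401])}
cup_a [([0.437, -0.003, -0.005], 0.87), ([0.32, -0.128, -0.003], 0.8), ([0.438, 0.147, 0.003], 0.63), ([0.37, -0.245, -0.0], 0.62)]
cup_b [([0.437, -0.003, -0.005], 0.87), ([0.32, -0.128, -0.003], 0.8), ([0.438, 0.147, 0.003], 0.63), ([0.37, -0.245, -0.0], 0.62)]
cup_c [([0.437, -0.003, -0.005], 0.87), ([0.32, -0.128, -0.003], 0.8), ([0.438, 0.147, 0.003], 0.63), ([0.37, -0.245, -0.0], 0.62)]
drill [([0.629, -0.005, 0.006], 0.56)]
board [([0.614, -0.01, 0.003], 0.92), ([0.437, 0.152, 0.003], 0.58)]
drill_mat [([0.562, 0.369, -0.004], 0.78), ([0.436, 0.149, 0.0], 0.34)]
rail []
rail_mid [([0.591, -0.371, 0.153], 0.89)]
muffs [([0.444, -0.342, -0.001], 0.79)]
muffs_crown [([0.444, -0.342, -0.0], 0.74)]
bottle [([0.764, -0.251, -0.001], 0.6), ([0.56, 0.371, -0.002], 0.43)]
case [([0.801, -0.026,
[... 1363 characters left out ...]
': 1.4, 'joint_positions': array([ 1.22512248,  0.32100913, -0.07010303,  1.45046876,  0.0226046 ,
        1.37079164, -0.05687783]), 'qd': array([ 0.00018431, -0.00100565,  0.00081724,  0.00162375,  0.00149063,
       -0.00188122,  0.00033525]), 'joint_torque': array([ 3.24340117e-04, -4.91097951e+01, -4.03011153e-01, -3.12768638e+01,
       -6.36260840e-02,  3.37276503e-02,  3.96755456e-05]), 'position': array([ 0.22883115, -0.60842851,  0.21959632]), 'tool_rot': array([ 3.09077188e+00,  5.62135940e-01, -3.87766531e-05]), 'ft_force': array([-0.60352268,  0.06395768, -0.31461962]), 'torque': array([ 0.04256086,  0.07293976, -0.04625827]), 'grip_force': 0.0, 'grip_width': 1.0001886801951643}
```

View pics/top0.png

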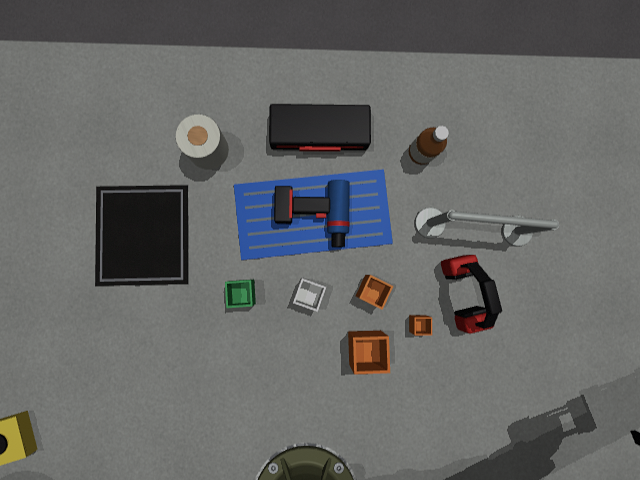

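View pics/side0.png

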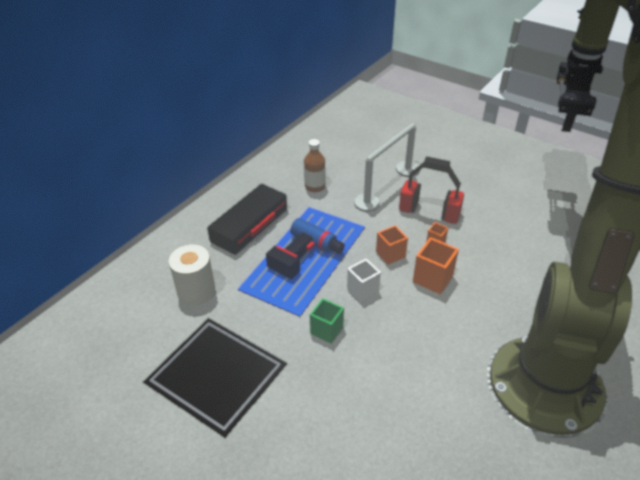

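Top view: green cup (240,294), white (309,294), the right-sized orange one probably (375,291), with look-alikes at (421,325) small and (369,352) large; all are mouth-up. The drill lies on the board with its motor at (338,212) and chuck towards the robot. The muffs are at (470,293), the rail at (500,220).

```bash
cat >> h.py <<'E'
def rect(p):
    (c,s,a)=cv2.minAreaRect((p[:,:2]*1000).astype(np.float32)); return np.round(c,1),np.round(s,1),round(a,1)
def tool():
    s=ctrl.get_state(); M=R.from_rotvec(s['tool_rot']).as_matrix(); return s,M
def to(x,y,z,yaw):
    "rows from current pose to world target; yaw = world angle deg of tool x"
    s,M=tool(); d=M.T@(np.array([x,y,z])-s['position'])*1000
    cur=np.degrees(np.arctan2(M[1,0],M[0,0])); t=((cur-yaw+90)%180-90)/5
    return f"tx {d[0]:.1f} ty {d[1]:.1f} tz {d[2]:.1f} turn {t:.2f} (cur yaw {cur:.1f})"
def hs(im): return cv2.cvtColor(im,cv2.COLOR_RGB2HSV).astype(int)
E
python3 - <<'E'
from h import *
for c in('top','side'):
    f=np.load(f'pics/{c}0.npz');im,w=f['im'],f['w'];H,S,V=np.moveaxis(hs(im),-1,0);x,y,z=np.moveaxis(w,-1,0)
    box=lambda a,b,e,g:(x>a)&(x<b)&(y>e)&(y<g)
    def pr(n,m):
        p=w[m]; p=p[~np.isnan(p).any(1)]
        if len(p)<10: print(c,n,len(p));return
        print(c,n,len(p),*rect(p),'z',np.round(np.percentile(p[:,2],[2,50,98])*1000,1))
    rim=z>0.055
    pr('green',box(.38,.5,.09,.2)&rim); pr('white',box(.38,.5,-.05,.05)&rim); pr('or',box(.38,.51,-.19,-.08)&rim)
    pr('big',box(.25,.38,-.2,-.07)&(z>.03)); pr('small',box(.33,.42,-.29,-.21)&(z>.02))
    on=box(.5,.72,-.2,.15)
    pr('motor',on&(z>.044)&(H>95)&(H<125)&(S>90));pr('drillall',on&(z>.02));pr('handle',on&(z>.03)&(y>-.03)&(y<.02))
    pr('board',box(.5,.72,-.22,.2)&(z<.012)&(H>100)&(H<125)&(S>120))
    pr('mat',box(.4,.72,.2,.55)&(z<.015)&(V<50))
    pr('bar',box(.5,.7,-.5,-.25)&(z>.14)); pr('crown',box(.33,.56,-.45,-.25)&(z>.145));pr('muffsall',box(.33,.54,-.45,-.25)&(z>.02))
    pr('case',box(.74,.9,-.2,.15)&(z>.04));pr('roll',box(.7,.85,.15,.32)&(z>.09));pr('bottle',box(.7,.85,-.35,-.18)&(z>.1))
    pr('base',box(.15,.7,-.45,.5)&(z>.2))
E
```

```text
top green 230 [437.3 145. ] [53.9 54.6] 5.0 z [57.  64.6 68.1]
top white 208 [436.9  -1.4] [54.  54.1] 71.1 z [56.2 64.9 68.3]
top or 233 [ 444.  -140.2] [55.2 53.1] 64.3 z [56.1 64.5 68.2]
top big 946 [ 319.1 -127. ] [74.1 73.8] 2.4 z [31.9 78.3 90.8]
top small 234 [ 372.3 -243.5] [38.3 39. ] 0.4 z [20.5 40.6 48. ]
top motor 722 [625.6  -2.2] [113.  156.7] 0.4 z [44.3 48.7 53.3]
top drillall 2677 [610.2  -5.3] [144.7 162.6] 0.4 z [27.4 46.3 53.3]
top handle 422 [624.2  -5.4] [43.5 47.7] 1.1 z [33.2 43.2 47.3]
top board 7338 [613.9  -8.3] [171.3 341. ] 7.0 z [-0.8  2.9  6.6]
top mat 8188 [560.7 368.7] [220.5 200.7] 1.8 z [-0.4  3.3  6.9]
top bar 955 [ 590.3 -371.3] [220.6  19.9] 85.6 z [147.3 155.2 159.3]
top crown 596 [ 443.  -340.8] [75.  24.8] 14.5 z [146.4 165.7 169.5]
top muffsall 2305 [ 433.9 -302.6] [160.7 135.9] 12.7 z [ 24.1  69.7 168.6]
top case 4218 [800.4 -19.3] [ 93.9 219.9] 0.4 z [46.4 53.4 57.1]
top roll 1640 [753.3 227.5] [89.1 88. ] 2.0 z [ 95.2 108.8 112.3]
top bottle 496 [ 755.1 -249.4] [49.5 41.5] 45.9 z [100.4 115.4 150.8]
top base 0
side green 327 [440.2 145.6] 
[... 420 characters left out ...]
 44.6 54.7]
side handle 256 [628.1  -5.5] [49.2 41.7] 83.7 z [32.7 43.3 49.1]
side board 3716 [615.2  -7.8] [171.1 342.7] 7.1 z [-1.1  3.6  7.9]
side mat 3003 [556.5 398.7] [208.9 136.3] 1.3 z [-0.3  3.8  7.9]
side bar 390 [ 592.1 -367.2] [218.9  20.2] 85.3 z [142.1 154.7 160.2]
side crown 329 [ 445.9 -339.5] [74.6 31.4] 11.9 z [145.8 163.2 170.3]
side muffsall 1645 [ 436.9 -302.5] [160.8 137.5] 13.4 z [ 21.7  67.5 168.3]
side case 2196 [803.3 -18.7] [ 99.8 225.3] 0.7 z [41.5 54.  58.8]
side roll 1128 [754.9 230.6] [91.2 91. ] 29.6 z [ 91.9 109.  113.4]
side bottle 272 [ 759.6 -246.5] [50.4 40. ] 53.7 z [101.  117.2 152.3]
side base 35 [ 164.4 -388.1] [  9.5 101. ] 18.9 z [598.7 614.6 628.5]
```

```bash
python3 -c "
from h import *
print(to(.39,-.365,.25,90)); print(to(.6275,-.006,.2,90))"
```

```text
tx 236.6 ty -171.1 tz -30.4 turn -13.88 (cur yaw 20.6)
tx 585.3 ty -423.5 tz 19.5 turn -13.88 (cur yaw 20.6)
```

```bash
python3 -m crank '[{"tx":47,"ty":-34,"tz":-30,"turn":-2},{"tx":94,"ty":-68,"tz":-30,"turn":-4},{"tx":142,"ty":-102,"tz":-30,"turn":-6},{"tx":190,"ty":-136,"tz":-30,"turn":-8},{"tx":237,"ty":-171,"tz":-30,"turn":-10}]' 87; python3 -c "
from h import *
print(to(.6275,-.006,.2,90))"
```

```text
time: 2.02
position: [0.3914, -0.3632, 0.2499]
tool_rot: [2.558, 1.823, -0.0]
ft_force: [0.5, -0.4, 0.7]
grip_width: 0.998
grip_force: 0.0
tx 414.7 ty 106.5 tz 49.7 turn -3.81 (cur yaw 71.0)
```

```bash
python3 -m crank '[{"tx":58,"ty":15,"tz":0,"turn":-1},{"tx":116,"ty":30,"tz":0,"turn":-2},{"tx":174,"ty":45,"tz":0,"turn":-3},{"tx":232,"ty":60,"tz":10,"turn":-3.8},{"tx":290,"ty":75,"tz":20,"turn":-3.8}]' ; python3 -c "
from h import *
print(to(.6275,-.006,.1,90))"
```

```text
time: 2.65
position: [0.5585, -0.1149, 0.2298]
tool_rot: [2.228, 2.213, 0.0]
ft_force: [0.8, -0.7, 0.3]
grip_width: 1.002
grip_force: 0.0
tx 109.5 ty 68.1 tz 129.8 turn -0.08 (cur yaw 89.6)
```

```bash
python3 -m crank '[{"tx":50,"ty":12},{"tx":100,"ty":24},{"tx":124,"ty":31},{"tx":124,"ty":31,"tz":60},{"tx":124,"ty":31,"tz":110}]' ; python3 -c "
from h import *
print(to(.6275,-.006,.03,90))
im,d=shot('top');w=cloud('top',d);x,y,z=np.moveaxis(w,-1,0)
for q in('drill',): print(ctrl.mark_of('side',q)[:2])
"
```

```text
tx 109.6 ty 68.1 tz 199.8 turn -0.08 (cur yaw 89.6)
[{'xyz': [0.6338, -0.0046, 0.0082], 'confidence': 0.66}]$[0]: bad value
```

```bash
python3 -m crank '[{"tx":50,"ty":30,"tz":0,"turn":0},{"tx":109,"ty":68,"tz":20,"turn":0},{"tx":109,"ty":68,"tz":80,"turn":0},{"tx":109,"ty":68,"tz":130,"turn":0},{"tx":109,"ty":68,"tz":130,"turn":0}]' ; python3 -c "
from h import *
print(to(.6275,-.006,.03,90))
im,d=shot('side');w=cloud('side',d)
print(ctrl.mark_of('side','drill')[:2])
"
```

```text
time: 3.38
position: [0.6226, -0.0085, 0.0952]
tool_rot: [-2.224, -2.209, 0.01]
ft_force: [-0.1, -0.8, 0.2]
grip_width: 0.999
grip_force: 0.0
tx 2.5 ty 5.5 tz 65.2 turn -0.08 (cur yaw 89.6)
[{'xyz': [0.6326, -0.0051, 0.0061], 'confidence': 0.88}, {'xyz': [0.4472, -0.3418, 0.0014], 'confidence': 0.53}]
```

```bash
python3 -m crank '[{"tx":1,"ty":2,"tz":40,"turn":0},{"tx":1,"ty":2,"tz":69,"turn":0},{"tx":1,"ty":2,"tz":69,"turn":0},{"tx":1,"ty":2,"tz":69,"turn":0}]'; python3 -m crank '[{"tx":0,"ty":0,"tz":0,"turn":0},{"tx":0,"ty":0,"tz":0,"turn":0},{"tx":0,"ty":0,"tz":0,"turn":0},{"tx":0,"ty":0,"tz":0,"turn":0}]' 20 40; python3 -m crank '[{"tx":0,"ty":0,"tz":-5,"turn":0},{"tx":0,"ty":0,"tz":-50,"turn":0},{"tx":0,"ty":0,"tz":-100,"turn":0},{"tx":0,"ty":0,"tz":-100,"turn":0}]'; python3 -c "
from h import *
print(to(.561,.366,.13,90))"
```

```text
time: 3.98
position: [0.6304, -0.0069, 0.0337]
tool_rot: [2.227, 2.211, 0.005]
ft_force: [0.1, 1.4, -0.2]
grip_width: 0.999
grip_force: 0.0
time: 4.47
position: [0.6282, -0.0067, 0.0306]
tool_rot: [2.229, 2.214, -0.0]
ft_force: [0.1, 0.5, -0.2]
grip_width: 0.63
grip_force: 0.0
time: 4.97
position: [0.6315, -0.0061, 0.1358]
tool_rot: [2.224, 2.209, 0.01]
ft_force: [0.8, -0.3, 0.5]
grip_width: 0.246
grip_force: 0.0
tx 371.6 ty -73.0 tz 5.0 turn -0.08 (cur yaw 89.6)
```

```bash
python3 -m crank '[{"tx":0,"ty":0,"tz":0,"turn":0},{"tx":0,"ty":0,"tz":0,"turn":0},{"tx":0,"ty":0,"tz":0,"turn":0},{"tx":0,"ty":0,"tz":0,"turn":0},{"tx":0,"ty":0,"tz":0,"turn":0}]' 87 40;  python3 -m crank '[{"tx":0,"ty":0,"tz":0,"turn":0},{"tx":0,"ty":0,"tz":20,"turn":0},{"tx":0,"ty":0,"tz":60,"turn":0},{"tx":0,"ty":0,"tz":100,"turn":0},{"tx":0,"ty":0,"tz":100,"turn":0}]'; for i in 1 2; do python3 -m crank '[{"tx":0,"ty":0,"tz":0,"turn":0},{"tx":0,"ty":0,"tz":0,"turn":0},{"tx":0,"ty":0,"tz":0,"turn":0},{"tx":0,"ty":0,"tz":0,"turn":0},{"tx":0,"ty":0,"tz":0,"turn":0}]' 20 40; done
```

```text
time: 5.6
position: [0.6281, -0.0067, 0.1302]
tool_rot: [-2.229, -2.214, 0.0]
ft_force: [-0.1, -0.7, 0.2]
grip_width: 0.73
grip_force: 0.0
time: 6.22
position: [0.6243, -0.007, 0.026]
tool_rot: [-2.224, -2.21, 0.009]
ft_force: [0.1, -0.8, -0.2]
grip_width: 0.999
grip_force: 0.0
time: 6.85
position: [0.6283, -0.0068, 0.0308]
tool_rot: [2.229, 2.214, 0.0]
ft_force: [1.2, -0.4, -0.1]
grip_width: 0.52
grip_force: 0.0
time: 7.48
position: [0.6273, -0.0067, 0.0305]
tool_rot: [-2.228, -2.213, 0.003]
ft_force: [-5.2, -0.8, 4.8]
grip_width: 0.404
grip_force: 40.0
```

```bash
python3 -m crank '[{"tx":0,"ty":0,"tz":-10,"turn":0},{"tx":0,"ty":0,"tz":-40,"turn":0},{"tx":0,"ty":0,"tz":-80,"turn":0},{"tx":0,"ty":0,"tz":-100,"turn":0},{"tx":20,"ty":-10,"tz":-100,"turn":0}]'; python3 -m crank '[{"tx":50,"ty":-10,"tz":0,"turn":0},{"tx":100,"ty":-20,"tz":0,"turn":0},{"tx":150,"ty":-30,"tz":0,"turn":0},{"tx":200,"ty":-40,"tz":0,"turn":0},{"tx":250,"ty":-50,"tz":0,"turn":0}]';python3 -m crank '[{"tx":50,"ty":-5,"tz":0,"turn":0},{"tx":90,"ty":-6,"tz":0,"turn":0},{"tx":102,"ty":-7,"tz":0,"turn":0},{"tx":102,"ty":-7,"tz":20,"turn":0},{"tx":102,"ty":-7,"tz":40,"turn":0}]'; python3 -c "
from h import *
print(to(.561,.366,.031,90))"
```

```text
time: 8.1
position: [0.6201, 0.0108, 0.1316]
tool_rot: [2.231, 2.206, 0.003]
ft_force: [-0.1, 0.3, -8.2]
grip_width: 0.407
grip_force: 39.9
time: 8.72
position: [0.568, 0.2655, 0.1287]
tool_rot: [-2.227, -2.214, 0.003]
ft_force: [1.1, 0.3, -8.2]
grip_width: 0.407
grip_force: 39.9
time: 9.35
position: [0.5637, 0.3629, 0.0875]
tool_rot: [2.23, 2.211, -0.005]
ft_force: [1.1, -1.1, -7.7]
grip_width: 0.41
grip_force: 39.9
tx 3.3 ty -2.6 tz 56.5 turn -0.10 (cur yaw 89.5)
```

```bash
python3 -m crank '[{"tx":0,"ty":0,"tz":25,"turn":0},{"tx":0,"ty":0,"tz":45,"turn":0},{"tx":0,"ty":0,"tz":56,"turn":0},{"tx":0,"ty":0,"tz":59,"turn":0},{"tx":0,"ty":0,"tz":59,"turn":0}]'; for i in 1 2; do python3 -m crank '[{"tx":0,"ty":0,"tz":0,"turn":0},{"tx":0,"ty":0,"tz":0,"turn":0},{"tx":0,"ty":0,"tz":0,"turn":0},{"tx":0,"ty":0,"tz":0,"turn":0}]' 87; done; python3 -m crank '[{"tx":0,"ty":0,"tz":-40,"turn":0},{"tx":0,"ty":0,"tz":-100,"turn":0},{"tx":0,"ty":0,"tz":-100,"turn":0}]';python3 -c "
from h import *
im,d=shot('top');w=cloud('top',d)
print(ctrl.mark_of('top','drill')[:2])
im,d=shot('side');w=cloud('side',d)
print(ctrl.mark_of('side','drill')[:2])
print(to(.437,.145,.1,5))"
```

```text
time: 9.98
position: [0.5641, 0.366, 0.0321]
tool_rot: [2.229, 2.214, 0.002]
ft_force: [0.4, -0.4, -7.6]
grip_width: 0.408
grip_force: 39.9
time: 10.48
position: [0.564, 0.366, 0.0322]
tool_rot: [2.229, 2.214, 0.002]
ft_force: [0.5, 0.2, 0.3]
grip_width: 0.78
grip_force: 0.0
time: 10.98
position: [0.5637, 0.3657, 0.0314]
tool_rot: [2.229, 2.214, -0.0]
ft_force: [0.1, -0.8, -0.1]
grip_width: 0.997
grip_force: 0.0
time: 11.35
position: [0.5662, 0.3685, 0.1376]
tool_rot: [2.227, 2.213, 0.016]
ft_force: [0.6, 0.3, 0.7]
grip_width: 1.001
grip_force: 0.0
[{'xyz': [0.565, 0.3697, 0.0058], 'confidence': 0.98}]
[{'xyz': [0.5692, 0.3671, 0.0048], 'confidence': 0.62}, {'xyz': [0.4467, -0.3394, 0.0025], 'confidence': 0.48}]
tx -220.7 ty -124.5 tz 30.5 turn 16.92 (cur yaw 89.6)
```

```bash
python3 -c "
from h import *
print(to(.437,.157,.1,95))"
```

```text
tx -208.7 ty -124.6 tz 30.5 turn -1.08 (cur yaw 89.6)
```

```bash
python3 -m crank '[{"tx":-50,"ty":-30,"tz":0,"turn":-1.1},{"tx":-100,"ty":-60,"tz":0,"turn":-1.1},{"tx":-150,"ty":-90,"tz":0,"turn":-1.1},{"tx":-209,"ty":-125,"tz":0,"turn":-1.1},{"tx":-209,"ty":-125,"tz":20,"turn":-1.1}]'; python3 -m crank '[{"tx":0,"ty":0,"tz":0,"turn":0},{"tx":0,"ty":0,"tz":0,"turn":0}]'; python3 -c "
from h import *
im,d=shot('side','s1');w=cloud('side',d)
x,y,z=np.moveaxis(w,-1,0)
print(to(.437,.157,.021,95))"
```

```text
time: 12.18
position: [0.4363, 0.1522, 0.1111]
tool_rot: [2.125, 2.307, -0.005]
ft_force: [0.1, 1.0, 1.3]
grip_width: 0.999
grip_force: 0.0
time: 12.42
position: [0.4373, 0.1585, 0.1114]
tool_rot: [-2.118, -2.319, -0.0]
ft_force: [0.7, 0.1, 0.3]
grip_width: 1.0
grip_force: 0.0
tx -1.9 ty -0.7 tz 90.7 turn 0.04 (cur yaw 95.2)
```

```bash
python3 -m crank '[{"tx":-2,"ty":0,"tz":40,"turn":0},{"tx":-2,"ty":0,"tz":75,"turn":0},{"tx":-2,"ty":0,"tz":90,"turn":0},{"tx":-2,"ty":0,"tz":90,"turn":0},{"tx":-2,"ty":0,"tz":90,"turn":0}]'; for i in 1 2; do python3 -m crank '[{"tx":0,"ty":0,"tz":0,"turn":0},{"tx":0,"ty":0,"tz":0,"turn":0},{"tx":0,"ty":0,"tz":0,"turn":0},{"tx":0,"ty":0,"tz":0,"turn":0}]' 40 4; done;  python3 -m crank '[{"tx":0,"ty":0,"tz":-10,"turn":0},{"tx":0,"ty":0,"tz":-30,"turn":0},{"tx":0,"ty":0,"tz":-60,"turn":0},{"tx":0,"ty":0,"tz":-100,"turn":0},{"tx":0,"ty":0,"tz":-100,"turn":0}]';python3 -c "
from h import *
im,d=shot('side','s2')
cv2.imwrite('pics/s2c.png',cv2.resize(im[130:400,200:500,::-1],None,fx=2,fy=2))"
```

```text
time: 13.1
position: [0.4386, 0.1563, 0.0227]
tool_rot: [2.119, 2.318, 0.003]
ft_force: [0.5, -0.0, 0.5]
grip_width: 1.0
grip_force: 0.0
time: 13.6
position: [0.4376, 0.1555, 0.0217]
tool_rot: [2.12, 2.318, 0.0]
ft_force: [-0.6, 0.0, 0.2]
grip_width: 0.631
grip_force: 0.3
time: 14.1
position: [0.4377, 0.1556, 0.0217]
tool_rot: [2.12, 2.318, 0.0]
ft_force: [-0.5, -1.2, 3.0]
grip_width: 0.619
grip_force: 4.0
time: 14.72
position: [0.4396, 0.1564, 0.1246]
tool_rot: [2.117, 2.315, 0.007]
ft_force: [0.0, 0.3, -1.3]
grip_width: 0.616
grip_force: 4.0
```

View pics/s2c.png

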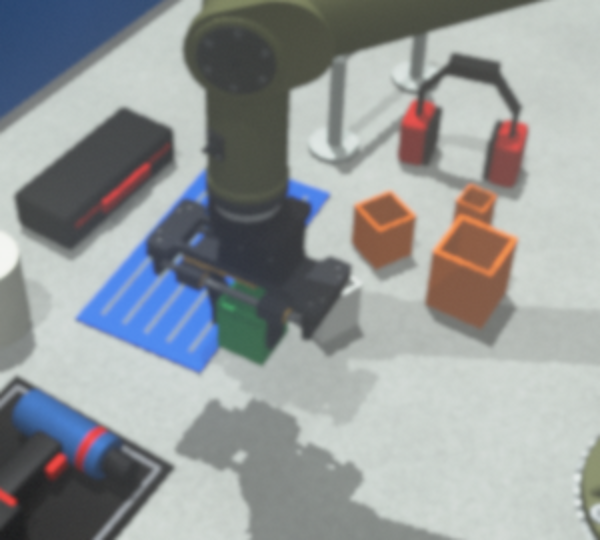

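The green cup is held, at about (245,325) in the crop, and has not pivoted: it is stiff in the pads at 4 N. The tool can't tilt, so I'll lever the cup round in the pads against the fixed rail bar, pushing at mouth height first and then from the other side.

```bash
python3 -m crank '[{"tx":0,"ty":0,"tz":-50,"turn":-2},{"tx":-55,"ty":17,"tz":-100,"turn":-4},{"tx":-110,"ty":34,"tz":-128,"turn":-6},{"tx":-165,"ty":51,"tz":-128,"turn":-8},{"tx":-220,"ty":68,"tz":-128,"turn":-10}]' 40 10; python3 -m crank '[{"tx":0,"ty":0,"tz":0,"turn":-2},{"tx":0,"ty":0,"tz":0,"turn":-4},{"tx":0,"ty":0,"tz":0,"turn":-6},{"tx":0,"ty":0,"tz":0,"turn":-6}]'; python3 -c "
from h import *
print(to(.66,-.388,.25,175.4))"
```

```text
time: 15.4
position: [0.5215, -0.0504, 0.2489]
tool_rot: [-0.932, -3.0, 0.001]
ft_force: [0.7, 1.0, -1.5]
grip_width: 0.618
grip_force: 10.0
time: 15.9
position: [0.5204, -0.0487, 0.2477]
tool_rot: [-0.136, -3.136, -0.001]
ft_force: [0.8, -0.4, -0.9]
grip_width: 0.625
grip_force: 10.0
tx -168.5 ty -325.9 tz -2.9 turn -0.08 (cur yaw 175.0)
```

```bash
python3 -m crank '[{"tx":-28,"ty":-54,"tz":0,"turn":0},{"tx":-56,"ty":-108,"tz":0,"turn":0},{"tx":-84,"ty":-162,"tz":0,"turn":0},{"tx":-112,"ty":-216,"tz":0,"turn":0},{"tx":-140,"ty":-270,"tz":0,"turn":0}]'; python3 -m crank '[{"tx":-28,"ty":-54,"tz":0,"turn":0},{"tx":-28,"ty":-54,"tz":50,"turn":0},{"tx":-28,"ty":-54,"tz":100,"turn":0},{"tx":-28,"ty":-54,"tz":136,"turn":0},{"tx":-28,"ty":-54,"tz":136,"turn":0}]';python3 -m crank '[{"tx":0,"ty":0,"tz":0,"turn":0},{"tx":0,"ty":0,"tz":0,"turn":0}]'; python3 -c "
from h import *
print(to(.61,-.388,.112,175.4))
im,d=shot('side','s3')
w=cloud('side',d); H,S,V=np.moveaxis(hs(im),-1,0); m=(H>50)&(H<80)&(S>120); p=w[m];p=p[~np.isnan(p).any(1)];print(np.percentile(p,[2,50,98],axis=0).round(3),len(p))
cv2.imwrite('pics/s3c.png',cv2.resize(im[60:280,280:520,::-1],None,fx=2.5,fy=2.5))"
```

```text
time: 16.52
position: [0.638, -0.3314, 0.2481]
tool_rot: [-0.14, -3.137, -0.001]
ft_force: [1.3, 0.2, -0.9]
grip_width: 0.619
grip_force: 10.0
time: 17.15
position: [0.6581, -0.3845, 0.1077]
tool_rot: [-0.137, -3.13, -0.006]
ft_force: [-0.4, 0.0, -1.0]
grip_width: 0.624
grip_force: 10.0
time: 17.4
position: [0.6625, -0.3865, 0.1162]
tool_rot: [0.135, 3.135, -0.003]
ft_force: [0.4, 0.1, -2.3]
grip_width: 0.619
grip_force: 10.0
tx 52.1 ty -6.0 tz 4.0 turn -0.07 (cur yaw 175.1)Traceback (most recent call last):
  File "<string>", line 5, in <module>
    w=cloud('side',d); H,S,V=np.moveaxis(hs(im),-1,0); m=(H>50)&(H<80)&(S>120); p=w[m];p=p[~np.isnan(p).any(1)];print(np.percentile(p,[2,50,98],axis=0).round(3),len(p))
                                                                                                                      ~~~~~~~~~~~~~^^^^^^^^^^^^^^^^^^^^
    return _quantile_unchecked(
        a, q, axis, out, overwrite_input, method, keepdims, weights)
    return _ureduce(a,
                    func=_quantile_ureduce_func,
    ...<5 lines>...
                    overwrite_input=overwrite_input,
                    method=method)
    r = func(a, **kwargs)
    result = _quantile(arr,
                       quantiles=q,
    ...<2 lines>...
                       out=out,
                       weights=wgt)
    slices_having_nans = np.isnan(arr[-1, ...])
                                  ~~~^^^^^^^^^
IndexError: index -1 is out of bounds for axis 0 with size 0
```

```bash
python3 -m crank '[{"tx":10,"ty":-3,"tz":1,"turn":0},{"tx":20,"ty":-3,"tz":1,"turn":0},{"tx":30,"ty":-3,"tz":1,"turn":0},{"tx":40,"ty":-3,"tz":1,"turn":0},{"tx":50,"ty":-3,"tz":1,"turn":0}]';python3 -m crank '[{"tx":0,"ty":0,"tz":0,"turn":0},{"tx":0,"ty":0,"tz":0,"turn":0}]'; python3 -c "
from h import *
print(to(.61,-.388,.112,175.4))
for c in('side','top'):
    im,d=shot(c,'q4'+c); H,S,V=np.moveaxis(hs(im),-1,0); m=(H>50)&(H<80)&(S>120); v,u=np.nonzero(m);print(len(u), u.mean() if len(u) else 0,v.mean() if len(u) else 0)
    if c=='top':cv2.imwrite('pics/s4c.png',cv2.resize(im[130:350,380:620,::-1],None,fx=2.5,fy=2.5))"
```

```text
time: 18.08
position: [0.6125, -0.3847, 0.1126]
tool_rot: [0.133, 3.134, -0.001]
ft_force: [9.0, -2.9, -5.3]
grip_width: 0.613
grip_force: 10.0
time: 18.32
position: [0.6117, -0.3846, 0.1127]
tool_rot: [0.133, 3.137, -0.001]
ft_force: [3.2, -1.5, -1.3]
grip_width: 0.627
grip_force: 10.0
tx 1.4 ty -3.5 tz 0.7 turn -0.05 (cur yaw 175.1)
0 0 0
168 499.45238095238096 206.13690476190476
```

View pics/q4side.png

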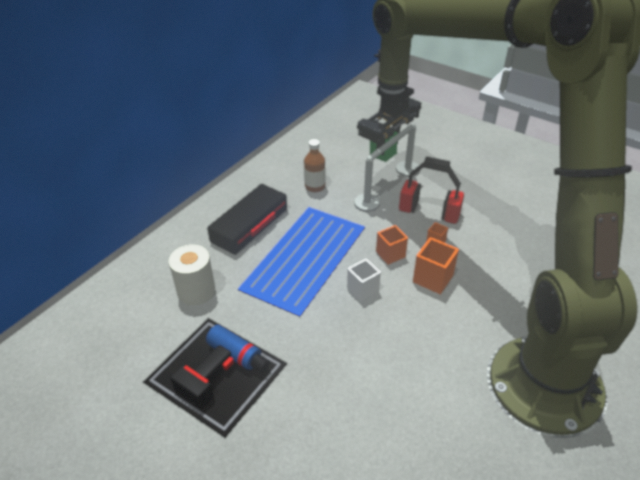

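The bar sweep turned the green cup, seen at (383,150) under the gripper. Now I'll go over to the other side of the bar and pull up, so the bar presses the mouth end down.

```bash
python3 -m crank '[{"tx":-20,"ty":0,"tz":0,"turn":0},{"tx":-45,"ty":0,"tz":0,"turn":0},{"tx":-45,"ty":0,"tz":-50,"turn":0},{"tx":-45,"ty":0,"tz":-100,"turn":0},{"tx":-45,"ty":0,"tz":-130,"turn":0}]'; python3 -c "
from h import *
print(to(.53,-.405,.24,175.4))
im,d=shot('side','s5');w=cloud('side',d); x,y,z=np.moveaxis(w,-1,0);H,S,V=np.moveaxis(hs(im),-1,0); m=(H>45)&(H<85)&(S>80); p=w[m];p=p[~np.isnan(p).any(1)];print(len(p));print(np.percentile(p,[2,50,98],axis=0).round(3) if len(p) else '')
cv2.imwrite('pics/s5c.png',cv2.resize(im[30:230,300:500,::-1],None,fx=3,fy=3))"
```

```text
time: 19.05
position: [0.6556, -0.3887, 0.2454]
tool_rot: [0.135, 3.138, -0.002]
ft_force: [0.4, -0.3, -0.4]
grip_width: 0.617
grip_force: 10.0
tx 123.7 ty -27.0 tz 5.3 turn -0.06 (cur yaw 175.1)
315
[[ 0.64  -0.412  0.23 ]
 [ 0.645 -0.378  0.26 ]
 [ 0.689 -0.359  0.29 ]]
```

View pics/s5c.png

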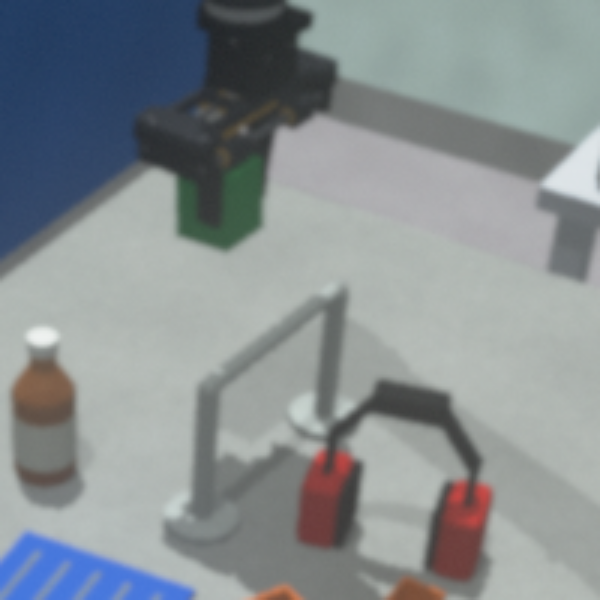

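The green cup is still upright in the gripper (crop (220,195)): the bar only just touched it. Pushing near the pads gives too little lever.

New plan:
- Tip each cup onto its side over the board's 4 mm edge, holding it near the rim.
- Regrip near the closed end.
- Use the bar to press the mouth end down.

First I'll stand the green cup by the board edge.

```bash
python3 -c "
from h import *
print(to(.466,.0935,.1,187))"
```

```text
tx 232.4 ty 465.1 tz 146.7 turn -2.39 (cur yaw 175.1)
```

```bash
python3 -m crank '[{"tx":25,"ty":52,"tz":0,"turn":-1.2},{"tx":51,"ty":103,"tz":0,"turn":-2.4},{"tx":77,"ty":155,"tz":0,"turn":-2.4},{"tx":103,"ty":207,"tz":0,"turn":-2.4},{"tx":129,"ty":258,"tz":0,"turn":-2.4}]' ; python3 -m crank '[{"tx":0,"ty":0,"tz":0,"turn":0}]'; python3 -c "
from h import *
print(to(.466,.0935,.1,187))"
```

```text
time: 19.73
position: [0.5473, -0.1189, 0.2417]
tool_rot: [0.194, -3.133, 0.0]
ft_force: [0.9, 0.7, -1.0]
grip_width: 0.616
grip_force: 10.0
time: 19.85
position: [0.5474, -0.1148, 0.2426]
tool_rot: [0.207, -3.133, -0.0]
ft_force: [0.7, -1.2, 0.2]
grip_width: 0.618
grip_force: 10.0
tx 53.0 ty 217.1 tz 142.8 turn 0.11 (cur yaw -172.4)
```

```bash
python3 -m crank '[{"tx":13,"ty":54,"tz":0,"turn":0},{"tx":26,"ty":108,"tz":0,"turn":0},{"tx":39,"ty":162,"tz":30,"turn":0},{"tx":53,"ty":217,"tz":80,"turn":0},{"tx":53,"ty":217,"tz":130,"turn":0}]' ; python3 -m crank '[{"tx":0,"ty":0,"tz":40,"turn":0},{"tx":0,"ty":0,"tz":70,"turn":0},{"tx":0,"ty":0,"tz":86,"turn":0},{"tx":0,"ty":0,"tz":89,"turn":0},{"tx":0,"ty":0,"tz":89,"turn":0}]';python3 -m crank '[{"tx":0,"ty":0,"tz":0,"turn":0}]'; python3 -c "
from h import *
print(to(.466,.0935,.023,187))"
```

```text
time: 20.48
position: [0.47, 0.0905, 0.1125]
tool_rot: [-0.2, 3.132, -0.002]
ft_force: [0.9, -2.5, -0.8]
grip_width: 0.621
grip_force: 10.0
time: 21.1
position: [0.4708, 0.0882, 0.024]
tool_rot: [-0.194, 3.134, -0.0]
ft_force: [-0.0, -0.1, -0.8]
grip_width: 0.619
grip_force: 10.0
time: 21.22
position: [0.4709, 0.0883, 0.0243]
tool_rot: [-0.195, 3.133, -0.001]
ft_force: [0.5, -0.4, -1.4]
grip_width: 0.621
grip_force: 10.0
tx 4.2 ty 5.8 tz 1.3 turn 0.02 (cur yaw -172.9)
```

```bash
python3 -m crank '[{"tx":0,"ty":0,"tz":0,"turn":0},{"tx":0,"ty":0,"tz":0,"turn":0},{"tx":0,"ty":0,"tz":-20,"turn":0},{"tx":-12,"ty":0,"tz":-32,"turn":0},{"tx":-12,"ty":0,"tz":-32,"turn":0}]' 66; for i in 1 2; do python3 -m crank '[{"tx":0,"ty":0,"tz":0,"turn":0},{"tx":0,"ty":0,"tz":0,"turn":0}]' 40 5; done;python3 -c "
from h import *
print(ctrl.get_state()['position'])
im,d=shot('top');w=cloud('top',d);x,y,z=np.moveaxis(w,-1,0);H,S,V=np.moveaxis(hs(im),-1,0); m=(H>50)&(H<80)&(S>120); p=w[m];p=p[~np.isnan(p).any(1)];print(len(p),np.percentile(p,[2,50,98],axis=0).round(3))
im,d=shot('side','s6');w=cloud('side',d);H,S,V=np.moveaxis(hs(im),-1,0); m=(H>50)&(H<80)&(S>120);p=w[m];p=p[~np.isnan(p).any(1)];print(len(p),np.percentile(p,[2,50,98],axis=0).round(3))
"
```

```text
time: 21.85
position: [0.484, 0.0901, 0.0565]
tool_rot: [-0.194, 3.132, 0.0]
ft_force: [0.5, -0.6, -0.7]
grip_width: 0.76
grip_force: 0.0
time: 22.1
position: [0.481, 0.0897, 0.0546]
tool_rot: [0.195, -3.134, 0.0]
ft_force: [-0.3, 0.3, -1.0]
grip_width: 0.623
grip_force: 5.0
time: 22.35
position: [0.4813, 0.0897, 0.0549]
tool_rot: [0.195, -3.135, 0.0]
ft_force: [1.0, -0.7, -0.9]
grip_width: 0.618
grip_force: 5.0
[0.48132213 0.08974394 0.05493759]
15 [[ 0.384 -0.362  0.015]
 [ 0.757 -0.12   0.048]
 [ 0.759  0.087  0.14 ]]Traceback (most recent call last):
  File "<string>", line 5, in <module>
    im,d=shot('side','s6');w=cloud('side',d);H,S,V=np.moveaxis(hs(im),-1,0); m=(H>50)&(H<80)&(S>120);p=w[m];p=p[~np.isnan(p).any(1)];print(len(p),np.percentile(p,[2,50,98],axis=0).round(3))
                                                                                                                                                  ~~~~~~~~~~~~~^^^^^^^^^^^^^^^^^^^^
    return _quantile_unchecked(
        a, q, axis, out, overwrite_input, method, keepdims, weights)
    return _ureduce(a,
                    func=_quantile_ureduce_func,
    ...<5 lines>...
                    overwrite_input=overwrite_input,
                    method=method)
    r = func(a, **kwargs)
    result = _quantile(arr,
                       quantiles=q,
    ...<2 lines>...
                       out=out,
                       weights=wgt)
    slices_having_nans = np.isnan(arr[-1, ...])
                                  ~~~^^^^^^^^^
IndexError: index -1 is out of bounds for axis 0 with size 0
```

```bash
python3 -m crank '[{"tx":-9,"ty":0,"tz":0,"turn":0},{"tx":-19,"ty":0,"tz":-2,"turn":0},{"tx":-30,"ty":0,"tz":-5,"turn":0},{"tx":-41,"ty":0,"tz":-6,"turn":0},{"tx":-52,"ty":0,"tz":-4,"turn":0}]'; python3 -m crank '[{"tx":-10,"ty":0,"tz":3,"turn":0},{"tx":-20,"ty":0,"tz":8,"turn":0},{"tx":-28,"ty":0,"tz":16,"turn":0},{"tx":-35,"ty":0,"tz":23,"turn":0},{"tx":-35,"ty":0,"tz":23,"turn":0}]';python3 -c "
from h import *
print(ctrl.get_state()['position'])
im,d=shot('side','s6')
cv2.imwrite('pics/s6c.png',cv2.resize(im[150:350,200:440,::-1],None,fx=2.5,fy=2.5))"
```

```text
time: 23.08
position: [0.5345, 0.0964, 0.0594]
tool_rot: [-0.195, 3.135, 0.0]
ft_force: [-1.3, -0.6, 0.5]
grip_width: 0.615
grip_force: 5.0
time: 23.7
position: [0.5677, 0.1006, 0.0352]
tool_rot: [0.195, -3.134, -0.0]
ft_force: [-1.1, 0.1, -1.7]
grip_width: 0.623
grip_force: 5.0
[0.56771304 0.10062128 0.03524977]
```

View pics/s6c.png

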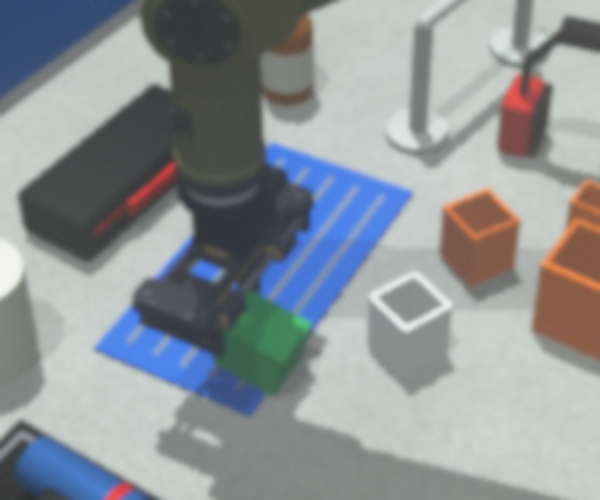

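The cup lies on its side at about (265,345), closed end toward the robot. Now regrip near the closed end and lift.

```bash
python3 -m crank '[{"tx":0,"ty":0,"tz":0,"turn":0},{"tx":0,"ty":0,"tz":0,"turn":0},{"tx":15,"ty":0,"tz":0,"turn":0},{"tx":30,"ty":0,"tz":2,"turn":0},{"tx":43,"ty":0,"tz":2,"turn":0}]' 68; for i in 1 2; do python3 -m crank '[{"tx":0,"ty":0,"tz":0,"turn":0},{"tx":0,"ty":0,"tz":0,"turn":0},{"tx":0,"ty":0,"tz":0,"turn":0}]' 40 10; done; python3 -m crank '[{"tx":0,"ty":0,"tz":-40,"turn":2},{"tx":0,"ty":0,"tz":-100,"turn":4},{"tx":0,"ty":0,"tz":-150,"turn":6},{"tx":0,"ty":0,"tz":-200,"turn":8},{"tx":0,"ty":0,"tz":-215,"turn":10}]'
python3 -m crank '[{"tx":0,"ty":0,"tz":0,"turn":2},{"tx":0,"ty":0,"tz":0,"turn":4},{"tx":0,"ty":0,"tz":0,"turn":6},{"tx":0,"ty":0,"tz":0,"turn":8},{"tx":0,"ty":0,"tz":0,"turn":10}]'
python3 -m crank '[{"tx":0,"ty":0,"tz":0,"turn":2},{"tx":0,"ty":0,"tz":0,"turn":4},{"tx":0,"ty":0,"tz":0,"turn":6},{"tx":0,"ty":0,"tz":0,"turn":8},{"tx":0,"ty":0,"tz":0,"turn":8}]'
python3 -c "
from h import *
print(to(.68,-.388,.25,-4.6))
im,d=shot('side','s7');w=cloud('side',d);H,S,V=np.moveaxis(hs(im),-1,0); m=(H>50)&(H<80)&(S>110);p=w[m];p=p[~np.isnan(p).any(1)];print(len(p));print(np.percentile(p,[2,50,98],axis=0).round(3))"
```

```text
time: 24.38
position: [0.5237, 0.0949, 0.0341]
tool_rot: [0.195, -3.135, 0.001]
ft_force: [0.8, -0.3, -0.3]
grip_width: 0.78
grip_force: 0.0
time: 24.75
position: [0.5259, 0.0952, 0.0346]
tool_rot: [-0.195, 3.135, -0.0]
ft_force: [-1.0, -1.0, 3.6]
grip_width: 0.618
grip_force: 10.0
time: 25.12
position: [0.5259, 0.0952, 0.0346]
tool_rot: [-0.195, 3.135, -0.0]
ft_force: [-1.4, -1.4, 5.3]
grip_width: 0.621
grip_force: 10.0
time: 25.75
position: [0.5266, 0.0961, 0.2523]
tool_rot: [1.155, 2.917, 0.004]
ft_force: [-0.5, -0.4, -0.9]
grip_width: 0.622
grip_force: 10.0
time: 26.38
position: [0.5249, 0.0956, 0.2483]
tool_rot: [-2.281, -2.158, 0.001]
ft_force: [-0.6, -0.0, -1.1]
grip_width: 0.622
grip_force: 10.0
time: 27.0
position: [0.525, 0.0955, 0.2484]
tool_rot: [-2.878, -1.259, 0.002]
ft_force: [-0.5, -0.4, -0.2]
grip_width: 0.62
grip_force: 10.0
tx -249.8 ty 442.0 tz -1.8 turn 10.37 (cur yaw 47.2)
0Traceback (most recent call last):
  File "<string>", line 4, in <module>
    im,d=shot('side','s7');w=cloud('side',d);H,S,V=np.moveaxis(hs(im),-1,0); m=(H>50)&(H<80)&(S>110);p=w[m];p=p[~np.i
[... 181 characters left out ...]
                                                    ~~~~~~~~~~~~~^^^^^^^^^^^^^^^^^^^^
    return _quantile_unchecked(
        a, q, axis, out, overwrite_input, method, keepdims, weights)
    return _ureduce(a,
                    func=_quantile_ureduce_func,
    ...<5 lines>...
                    overwrite_input=overwrite_input,
                    method=method)
    r = func(a, **kwargs)
    result = _quantile(arr,
                       quantiles=q,
    ...<2 lines>...
                       out=out,
                       weights=wgt)
    slices_having_nans = np.isnan(arr[-1, ...])
                                  ~~~^^^^^^^^^
IndexError: index -1 is out of bounds for axis 0 with size 0
```

```bash
python3 -m crank '[{"tx":-25,"ty":44,"tz":0,"turn":2},{"tx":-50,"ty":88,"tz":0,"turn":4},{"tx":-75,"ty":132,"tz":0,"turn":6},{"tx":-100,"ty":176,"tz":0,"turn":8},{"tx":-125,"ty":221,"tz":0,"turn":10}]';  python3 -m crank '[{"tx":0,"ty":0,"tz":0,"turn":0.4}]'; python3 -c "
from h import *
print(to(.68,-.388,.25,-4.6))"
```

```text
time: 27.68
position: [0.6026, -0.1481, 0.2489]
tool_rot: [-3.14, 0.082, 0.0]
ft_force: [1.1, 0.3, -0.3]
grip_width: 0.619
grip_force: 10.0
time: 27.8
position: [0.6019, -0.1531, 0.2477]
tool_rot: [3.136, -0.145, -0.003]
ft_force: [0.1, -0.0, -0.6]
grip_width: 0.619
grip_force: 10.0
tx 99.5 ty 226.7 tz -1.9 turn -0.14 (cur yaw -5.3)
```

```bash
python3 -m crank '[{"tx":22,"ty":50,"tz":0,"turn":0},{"tx":44,"ty":100,"tz":0,"turn":0},{"tx":66,"ty":150,"tz":0,"turn":0},{"tx":88,"ty":200,"tz":0,"turn":0},{"tx":100,"ty":227,"tz":0,"turn":0}]';  python3 -m crank '[{"tx":0,"ty":0,"tz":50,"turn":0},{"tx":0,"ty":0,"tz":100,"turn":0},{"tx":0,"ty":0,"tz":134,"turn":0},{"tx":0,"ty":0,"tz":134,"turn":0},{"tx":0,"ty":0,"tz":134,"turn":0}]';  python3 -c "
from h import *
print(to(.6225,-.388,.114,-4.6))
im,d=shot('side','s8')
cv2.imwrite('pics/s8c.png',cv2.resize(im[80:250,300:500,::-1],None,fx=3,fy=3))"
```

```text
time: 28.42
position: [0.6824, -0.3839, 0.2478]
tool_rot: [-3.139, 0.132, 0.002]
ft_force: [-0.3, -0.3, -1.0]
grip_width: 0.617
grip_force: 10.0
time: 29.05
position: [0.6837, -0.3812, 0.1172]
tool_rot: [3.138, -0.131, 0.004]
ft_force: [0.4, -0.3, 0.4]
grip_width: 0.62
grip_force: 10.0
tx -60.4 ty 11.9 tz 3.1 turn -0.04 (cur yaw -4.8)
```

View pics/s8c.png

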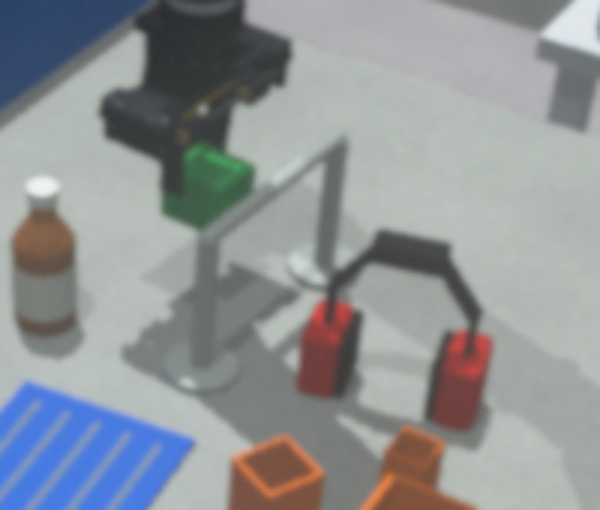

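Cup at (208,185), mouth facing the bar, horizontal. Slide it under the bar, then lift.

```bash
python3 -m crank '[{"tx":-15,"ty":4,"tz":2,"turn":0},{"tx":-30,"ty":4,"tz":2,"turn":0},{"tx":-45,"ty":4,"tz":2,"turn":0},{"tx":-60,"ty":4,"tz":2,"turn":0},{"tx":-60,"ty":4,"tz":2,"turn":0}]';  python3 -m crank '[{"tx":0,"ty":0,"tz":-9,"turn":0},{"tx":0,"ty":0,"tz":-18,"turn":0},{"tx":0,"ty":0,"tz":-27,"turn":0},{"tx":0,"ty":0,"tz":-36,"turn":0},{"tx":0,"ty":0,"tz":-45,"turn":0}]';  python3 -m crank '[{"tx":0,"ty":0,"tz":-8,"turn":0},{"tx":-1,"ty":0,"tz":-16,"turn":0},{"tx":-1,"ty":0,"tz":-16,"turn":0}]';python3 -c "
from h import *
im,d=shot('side','s9')
cv2.imwrite('pics/s9c.png',cv2.resize(im[60:230,300:500,::-1],None,fx=3,fy=3))"
```

```text
time: 29.72
position: [0.6228, -0.3815, 0.1163]
tool_rot: [3.136, -0.135, 0.005]
ft_force: [-0.0, -0.4, -0.8]
grip_width: 0.615
grip_force: 10.0
time: 30.35
position: [0.623, -0.3799, 0.1591]
tool_rot: [-3.139, 0.133, -0.001]
ft_force: [1.0, -0.8, -3.2]
grip_width: 0.618
grip_force: 10.0
time: 30.72
position: [0.6219, -0.3805, 0.176]
tool_rot: [3.138, -0.134, 0.003]
ft_force: [2.9, 0.7, 0.0]
grip_width: 0.621
grip_force: 10.0
```

View pics/s9c.png

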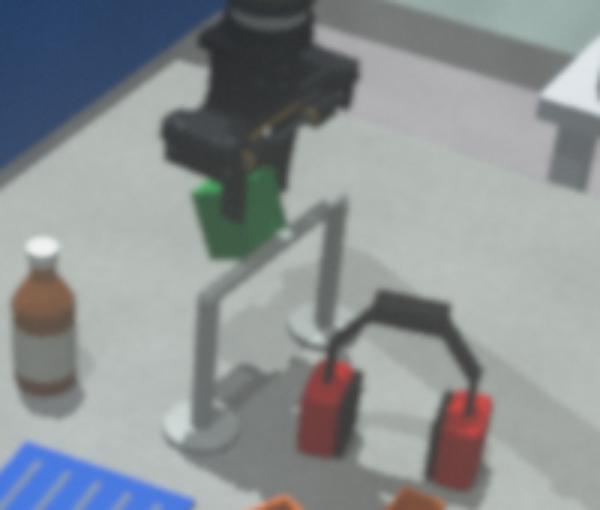

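```bash
python3 -m crank '[{"tx":-2,"ty":0,"tz":-2,"turn":0},{"tx":-3.5,"ty":0,"tz":-4,"turn":0},{"tx":-3.5,"ty":0,"tz":-4,"turn":0},{"tx":20,"ty":0,"tz":-4,"turn":0},{"tx":50,"ty":0,"tz":-50,"turn":0}]';python3 -m crank '[{"tx":0,"ty":0,"tz":-20,"turn":0},{"tx":0,"ty":0,"tz":-20,"turn":0}]'; python3 -c "
from h import *
c=np.array([.6145,-.008]);ex=np.array([.9925,.122]);ey=np.array([-.122,.9925])
for s in(.1,0,-.1): print(s,c+s*ey)
p=c+.1*ey-.012*0*ex
print(to(*p,.12,7))
im,d=shot('side','s10');w=cloud('side',d);H,S,V=np.moveaxis(hs(im),-1,0); m=(H>50)&(H<80)&(S>100);m[:, :300]=0
p=w[m];p=p[~np.isnan(p).any(1)];print(len(p));
if len(p): print(np.percentile(p,[2,50,98],axis=0).round(3))"
```

```text
time: 31.4
position: [0.6681, -0.3842, 0.2196]
tool_rot: [-3.135, 0.136, 0.017]
ft_force: [1.2, -0.5, -0.8]
grip_width: 0.62
grip_force: 10.0
time: 31.65
position: [0.6713, -0.3851, 0.2465]
tool_rot: [3.137, -0.134, 0.004]
ft_force: [0.1, -0.1, -1.5]
grip_width: 0.62
grip_force: 10.0
0.1 [0.6023  0.09125]
0 [ 0.6145 -0.008 ]
-0.1 [ 0.6267  -0.10725]
tx -109.8 ty -468.9 tz 125.4 turn -2.38 (cur yaw -4.9)
70
[[ 0.671 -0.404  0.255]
 [ 0.695 -0.375  0.267]
 [ 0.719 -0.347  0.282]]
```

```bash
python3 -m crank '[{"tx":-8,"ty":-52,"tz":0,"turn":-1.2},{"tx":-16,"ty":-104,"tz":0,"turn":-2.4},{"tx":-24,"ty":-156,"tz":0,"turn":-2.4},{"tx":-32,"ty":-208,"tz":0,"turn":-2.4},{"tx":-41,"ty":-260,"tz":0,"turn":-2.4}]';python3 -m crank '[{"tx":0,"ty":0,"tz":0,"turn":0}]'; python3 -c "
from h import *
print(to(.638,.0957,.08,7))"
```

```text
time: 32.33
position: [0.6502, -0.1211, 0.2423]
tool_rot: [3.135, 0.193, -0.006]
ft_force: [1.2, 1.3, -0.1]
grip_width: 0.621
grip_force: 10.0
time: 32.45
position: [0.6509, -0.1149, 0.2432]
tool_rot: [-3.132, -0.209, 0.004]
ft_force: [0.5, -0.5, -0.3]
grip_width: 0.618
grip_force: 10.0
tx 15.5 ty -209.9 tz 163.9 turn 0.12 (cur yaw 7.6)
```

```bash
python3 -m crank '[{"tx":4,"ty":-53,"tz":0,"turn":0},{"tx":8,"ty":-106,"tz":0,"turn":0},{"tx":15,"ty":-160,"tz":0,"turn":0},{"tx":15,"ty":-210,"tz":0,"turn":0},{"tx":15,"ty":-210,"tz":50,"turn":0}]';python3 -m crank '[{"tx":0,"ty":0,"tz":50,"turn":0},{"tx":0,"ty":0,"tz":90,"turn":0},{"tx":0,"ty":0,"tz":110,"turn":0},{"tx":0,"ty":0,"tz":120,"turn":0},{"tx":0,"ty":0,"tz":120,"turn":0}]'; python3 -c "
from h import *
print(to(.638,.0957,.058,7))
im,d=shot('side','s11');
cv2.imwrite('pics/s11c.png',cv2.resize(im[150:320,180:420,::-1],None,fx=2.5,fy=2.5))"
```

```text
time: 33.08
position: [0.642, 0.0947, 0.1971]
tool_rot: [-3.132, -0.207, -0.011]
ft_force: [1.0, -0.2, -0.5]
grip_width: 0.615
grip_force: 10.0
time: 33.7
position: [0.6416, 0.088, 0.0746]
tool_rot: [3.135, 0.194, 0.0]
ft_force: [0.2, -0.0, -0.9]
grip_width: 0.62
grip_force: 10.0
tx -2.6 ty -8.1 tz 16.6 turn 0.02 (cur yaw 7.1)
```

View pics/s11c.png

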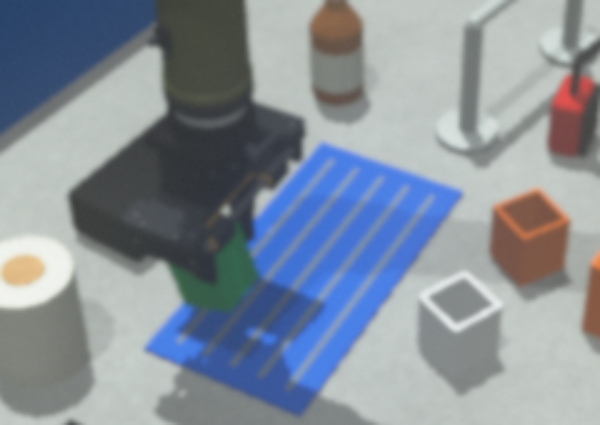

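```bash
python3 -m crank '[{"tx":0,"ty":0,"tz":8,"turn":0},{"tx":0,"ty":0,"tz":15,"turn":0},{"tx":0,"ty":0,"tz":18,"turn":0},{"tx":0,"ty":0,"tz":18,"turn":0}]';python3 -m crank '[{"tx":0,"ty":0,"tz":1.5,"turn":0},{"tx":0,"ty":0,"tz":1.5,"turn":0}]' 
```

```text
time: 34.25
position: [0.6414, 0.0883, 0.0562]
tool_rot: [3.135, 0.195, -0.0]
ft_force: [-0.1, 0.5, -0.8]
grip_width: 0.619
grip_force: 10.0
time: 34.5
position: [0.6416, 0.0884, 0.0556]
tool_rot: [3.135, 0.195, 0.001]
ft_force: [-0.9, -0.5, 4.2]
grip_width: 0.62
grip_force: 10.0
```

```bash
python3 -m crank '[{"tx":0,"ty":0,"tz":1.5,"turn":0},{"tx":0,"ty":0,"tz":1.5,"turn":0}]' 40 3; python3 -m crank '[{"tx":0,"ty":0,"tz":0,"turn":0},{"tx":0,"ty":0,"tz":0,"turn":0}]' 70;python3 -m crank '[{"tx":0,"ty":0,"tz":-40,"turn":0},{"tx":0,"ty":0,"tz":-90,"turn":0},{"tx":0,"ty":0,"tz":-140,"turn":0},{"tx":-60,"ty":0,"tz":-140,"turn":2},{"tx":-120,"ty":0,"tz":-140,"turn":4}]' 75;python3 -m crank '[{"tx":-40,"ty":0,"tz":0,"turn":1},{"tx":-40,"ty":0,"tz":0,"turn":1}]';  python3 - <<'E'
from h import *
for c in('top','side'):
    im,d=shot(c,'r1'+c);w=cloud(c,d);x,y,z=np.moveaxis(w,-1,0);H,S,V=np.moveaxis(hs(im),-1,0)
    for n,m in(('green',(H>50)&(H<80)&(S>100)&(x>.5)&(x<.75)&(y>0)&(y<.2)),('white',(x>.36)&(x<.53)&(abs(y)<.08)&(z>.055)&(z<.075)),('or',(H<20)&(S>120)&(x>.38)&(x<.51)&(y>-.2)&(y<-.07)&(z>.055)&(z<.075))):
        p=w[m];p=p[~np.isnan(p).any(1)]
        if len(p)>9: print(c,n,len(p),*rect(p),np.percentile(p[:,2],[2,50,98]).round(3))
print(to(.438,-.001,.12,-19))
E
```

```text
time: 34.75
position: [0.6413, 0.0884, 0.0534]
tool_rot: [-3.136, -0.195, 0.0]
ft_force: [-1.8, -0.1, 2.9]
grip_width: 0.625
grip_force: 3.0
time: 35.0
position: [0.6414, 0.0881, 0.0528]
tool_rot: [3.135, 0.195, -0.0]
ft_force: [0.5, -0.0, 0.5]
grip_width: 0.754
grip_force: 0.0
time: 35.62
position: [0.5217, 0.0737, 0.1936]
tool_rot: [-3.12, 0.361, -0.002]
ft_force: [-0.3, 0.2, 0.9]
grip_width: 0.865
grip_force: 0.0
time: 35.88
position: [0.4813, 0.0829, 0.1935]
tool_rot: [3.102, -0.486, 0.001]
ft_force: [0.6, 0.3, -0.1]
grip_width: 0.858
grip_force: 0.0
top green 738 [643.3  92.2] [54.4 59.7] 7.4 [0.031 0.069 0.072]
top white 72 [429.8 -22.2] [ 9.9 53.5] 71.4 [0.056 0.065 0.068]
top or 227 [ 444.  -140.3] [55.1 53.4] 64.8 [0.056 0.064 0.068]
side green 676 [645.   92.5] [55.4 54.8] 9.6 [0.013 0.067 0.073]
side white 300 [440.6   0. ] [59.4 57.9] 71.5 [0.055 0.063 0.069]
side or 192 [ 446.6 -138.3] [55.4 57.4] 67.7 [0.055 0.063 0.07 ]
tx -18.4 ty 93.3 tz 73.6 turn 0.23 (cur yaw -17.8)
```

```bash
python3 -m crank '[{"tx":-10,"ty":50,"tz":0,"turn":0},{"tx":-18,"ty":93,"tz":0,"turn":0.1},{"tx":-18,"ty":93,"tz":50,"turn":0.1},{"tx":-18,"ty":93,"tz":100,"turn":0.1},{"tx":-18,"ty":93,"tz":140,"turn":0.1}]'; python3 -m crank '[{"tx":0,"ty":0,"tz":0,"turn":0},{"tx":0,"ty":0,"tz":0,"turn":0},{"tx":0,"ty":0,"tz":0,"turn":0},{"tx":0,"ty":0,"tz":0,"turn":0},{"tx":0,"ty":0,"tz":0,"turn":0}]' 40 6; python3 -m crank '[{"tx":0,"ty":0,"tz":-15,"turn":-2},{"tx":0,"ty":0,"tz":-15,"turn":-4},{"tx":0,"ty":0,"tz":-15,"turn":-5.2},{"tx":0,"ty":0,"tz":-15,"turn":-5.2}]'; python3 -c "
from h import *
print(to(.493,-.003,.053,7))"
```

```text
time: 36.6
position: [0.4383, -0.0011, 0.0514]
tool_rot: [-3.101, 0.502, 0.001]
ft_force: [-0.2, -0.5, -0.3]
grip_width: 0.862
grip_force: 0.0
time: 37.22
position: [0.4394, -0.001, 0.0548]
tool_rot: [3.101, -0.502, 0.006]
ft_force: [1.1, -1.7, 4.9]
grip_width: 0.617
grip_force: 6.0
time: 37.72
position: [0.437, -0.0006, 0.068]
tool_rot: [3.135, 0.207, -0.002]
ft_force: [-0.3, -0.2, -2.1]
grip_width: 0.619
grip_force: 6.0
tx 55.2 ty 9.8 tz 15.0 turn 0.11 (cur yaw 7.6)
```

```bash
python3 -m crank '[{"tx":30,"ty":5,"tz":0,"turn":0.1},{"tx":55,"ty":6,"tz":0,"turn":0.1},{"tx":55,"ty":6,"tz":8,"turn":0.1},{"tx":55,"ty":6,"tz":14.5,"turn":0.1},{"tx":55,"ty":6,"tz":14.5,"turn":0.1}]'; python3 -m crank '[{"tx":9,"ty":0,"tz":0,"turn":0},{"tx":19,"ty":0,"tz":-2,"turn":0},{"tx":30,"ty":0,"tz":-5,"turn":0},{"tx":41,"ty":0,"tz":-6,"turn":0},{"tx":52,"ty":0,"tz":-4,"turn":0}]' 40 5; python3 -m crank '[{"tx":10,"ty":0,"tz":3,"turn":0},{"tx":20,"ty":0,"tz":8,"turn":0},{"tx":28,"ty":0,"tz":16,"turn":0},{"tx":35,"ty":0,"tz":22,"turn":0},{"tx":35,"ty":0,"tz":22,"turn":0}]'; python3 -c "
from h import *
im,d=shot('side','s12');w=cloud('side',d);x,y,z=np.moveaxis(w,-1,0);H,S,V=np.moveaxis(hs(im),-1,0)
m=(S<40)&(x>.45)&(x<.62)&(abs(y)<.07)&(z>.012)&(z<.08)&(V>90);p=w[m];print(len(p));print(np.percentile(p,[2,50,98],axis=0).round(3))
cv2.imwrite('pics/s12c.png',cv2.resize(im[150:320,220:460,::-1],None,fx=2.5,fy=2.5))"
```

```text
time: 38.35
position: [0.4915, 0.0006, 0.053]
tool_rot: [3.135, 0.194, -0.003]
ft_force: [0.1, -0.1, -1.3]
grip_width: 0.612
grip_force: 6.0
time: 38.98
position: [0.5459, 0.0073, 0.0581]
tool_rot: [3.135, 0.195, 0.002]
ft_force: [-1.1, 0.4, 1.2]
grip_width: 0.618
grip_force: 5.0
time: 39.6
position: [0.579, 0.0116, 0.0347]
tool_rot: [-3.135, -0.195, 0.003]
ft_force: [-0.7, -0.4, -0.4]
grip_width: 0.619
grip_force: 5.0
798
[[ 0.511 -0.019  0.015]
 [ 0.538  0.023  0.057]
 [ 0.57   0.038  0.069]]
```

View pics/s12c.png

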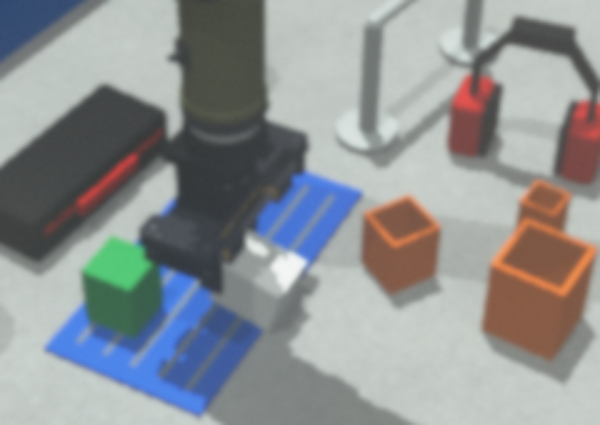

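Green stands mouth-down at (122,290). White is tipped most of the way at (262,280), so release lets it fall onto its side.

```bash
python3 -m crank '[{"tx":0,"ty":0,"tz":0,"turn":0},{"tx":0,"ty":0,"tz":0,"turn":0},{"tx":-15,"ty":0,"tz":0,"turn":0},{"tx":-30,"ty":0,"tz":1,"turn":0},{"tx":-41,"ty":0,"tz":1,"turn":0}]' 70; python3 -m crank '[{"tx":0,"ty":0,"tz":0,"turn":0}]'; python3 -c "
from h import *
im,d=shot('side','s13');w=cloud('side',d);x,y,z=np.moveaxis(w,-1,0);H,S,V=np.moveaxis(hs(im),-1,0)
m=(S<40)&(x>.45)&(x<.62)&(abs(y)<.07)&(z>.012)&(z<.08)&(V>90);p=w[m];print(len(p));print(np.percentile(p,[2,50,98],axis=0).round(3))
m&=z>.052;print(m.sum(),rect(w[m]))"
```

```text
time: 40.28
position: [0.5369, 0.006, 0.0346]
tool_rot: [3.135, 0.195, -0.001]
ft_force: [0.1, -0.3, -0.4]
grip_width: 0.805
grip_force: 0.0
time: 40.4
position: [0.5376, 0.006, 0.0349]
tool_rot: [3.135, 0.194, -0.0]
ft_force: [0.0, -0.9, -0.5]
grip_width: 0.806
grip_force: 0.0
303
[[ 0.521 -0.024  0.013]
 [ 0.527  0.027  0.032]
 [ 0.579  0.051  0.06 ]]
51 (array([529.1,  12.8]), array([80.3, 22.7]), 85.7)
```

```bash
python3 -m crank '[{"tx":-3,"ty":0,"tz":0,"turn":0},{"tx":-3,"ty":0,"tz":0,"turn":0},{"tx":-3,"ty":0,"tz":0,"turn":0},{"tx":-3,"ty":0,"tz":0,"turn":0},{"tx":-3,"ty":0,"tz":0,"turn":0}]' 40 10; python3 -m crank '[{"tx":0,"ty":0,"tz":-40,"turn":-2},{"tx":0,"ty":0,"tz":-100,"turn":-4},{"tx":0,"ty":0,"tz":-150,"turn":-6},{"tx":0,"ty":0,"tz":-200,"turn":-8},{"tx":0,"ty":0,"tz":-215,"turn":-10}]'
python3 -m crank '[{"tx":0,"ty":0,"tz":0,"turn":-2},{"tx":0,"ty":0,"tz":0,"turn":-4},{"tx":0,"ty":0,"tz":0,"turn":-6},{"tx":0,"ty":0,"tz":0,"turn":-8},{"tx":0,"ty":0,"tz":0,"turn":-10}]'
python3 -m crank '[{"tx":0,"ty":0,"tz":0,"turn":-2},{"tx":0,"ty":0,"tz":0,"turn":-4},{"tx":0,"ty":0,"tz":0,"turn":-6},{"tx":0,"ty":0,"tz":0,"turn":-8},{"tx":0,"ty":0,"tz":0,"turn":-10}]'
python3 -m crank '[{"tx":0,"ty":0,"tz":0,"turn":-2},{"tx":0,"ty":0,"tz":0,"turn":-3.7},{"tx":0,"ty":0,"tz":0,"turn":-3.7}]'
python3 -c "
from h import *
print(to(.682,-.384,.248,175.4))"
```

```text
time: 41.08
position: [0.5358, 0.0061, 0.0348]
tool_rot: [3.136, 0.195, 0.0]
ft_force: [0.4, -0.6, -0.4]
grip_width: 0.619
grip_force: 10.0
time: 41.7
position: [0.5372, 0.0063, 0.2536]
tool_rot: [2.752, 1.508, 0.008]
ft_force: [-0.5, 0.0, -1.3]
grip_width: 0.616
grip_force: 10.0
time: 42.32
position: [0.5354, 0.0061, 0.2494]
tool_rot: [-1.858, -2.532, 0.001]
ft_force: [-0.5, -1.4, -0.8]
grip_width: 0.619
grip_force: 10.0
time: 42.95
position: [0.5354, 0.0061, 0.2494]
tool_rot: [-0.614, -3.08, 0.0]
ft_force: [0.4, -0.8, -2.1]
grip_width: 0.619
grip_force: 10.0
time: 43.32
position: [0.5354, 0.0061, 0.2495]
tool_rot: [-0.123, -3.139, -0.0]
ft_force: [-0.2, 0.4, -1.8]
grip_width: 0.618
grip_force: 10.0
tx -176.6 ty -377.4 tz 1.4 turn 0.02 (cur yaw 175.5)
```

```bash
python3 -m crank '[{"tx":-22,"ty":-47,"tz":0,"turn":0},{"tx":-44,"ty":-94,"tz":0,"turn":0},{"tx":-66,"ty":-141,"tz":0,"turn":0},{"tx":-88,"ty":-188,"tz":0,"turn":0},{"tx":-110,"ty":-235,"tz":0,"turn":0}]'; python3 -m crank '[{"tx":-22,"ty":-47,"tz":0,"turn":0},{"tx":-44,"ty":-94,"tz":0,"turn":0},{"tx":-67,"ty":-142,"tz":0,"turn":0},{"tx":-67,"ty":-142,"tz":0,"turn":0}]';  python3 -m crank '[{"tx":0,"ty":0,"tz":50,"turn":0},{"tx":0,"ty":0,"tz":100,"turn":0},{"tx":0,"ty":0,"tz":133,"turn":0},{"tx":0,"ty":0,"tz":133,"turn":0},{"tx":0,"ty":0,"tz":133,"turn":0}]';  python3 -c "
from h import *
print(to(.6225,-.382,.115,175.4))"
```

```text
time: 43.95
position: [0.6277, -0.2383, 0.2495]
tool_rot: [-0.125, -3.139, 0.0]
ft_force: [0.6, 0.1, -0.5]
grip_width: 0.619
grip_force: 10.0
time: 44.45
position: [0.6819, -0.3893, 0.2454]
tool_rot: [-0.135, -3.134, 0.001]
ft_force: [-1.3, 0.8, -2.0]
grip_width: 0.62
grip_force: 10.0
time: 45.08
position: [0.6843, -0.3832, 0.1189]
tool_rot: [0.121, 3.137, -0.001]
ft_force: [0.7, 0.4, -0.4]
grip_width: 0.618
grip_force: 10.0
tx 61.7 ty -3.6 tz 3.8 turn 0.04 (cur yaw 175.6)
```

```bash
python3 -m crank '[{"tx":15,"ty":0,"tz":3,"turn":0},{"tx":30,"ty":0,"tz":3,"turn":0},{"tx":45,"ty":0,"tz":3,"turn":0},{"tx":61,"ty":0,"tz":3,"turn":0},{"tx":61,"ty":0,"tz":3,"turn":0}]';  python3 -m crank '[{"tx":0,"ty":0,"tz":-9,"turn":0},{"tx":0,"ty":0,"tz":-18,"turn":0},{"tx":0,"ty":0,"tz":-27,"turn":0},{"tx":0,"ty":0,"tz":-36,"turn":0},{"tx":0,"ty":0,"tz":-45,"turn":0}]';  python3 -m crank '[{"tx":0,"ty":0,"tz":-8,"turn":0},{"tx":2,"ty":0,"tz":-16,"turn":0},{"tx":4.5,"ty":0,"tz":-20,"turn":0},{"tx":4.5,"ty":0,"tz":-20,"turn":0}]';python3 -m crank '[{"tx":-20,"ty":0,"tz":0,"turn":0},{"tx":-50,"ty":0,"tz":-30,"turn":0},{"tx":-50,"ty":0,"tz":-70,"turn":0},{"tx":-50,"ty":0,"tz":-70,"turn":0}]';python3 -c "
from h import *
im,d=shot('side','s14')
cv2.imwrite('pics/s14c.png',cv2.resize(im[30:200,300:500,::-1],None,fx=3,fy=3))
c=np.array([.6145,-.008]);ex=np.array([.9925,.122]);ey=np.array([-.122,.9925])
print(to(*(c+.036*ex),.24,187))"
```

```text
time: 45.7
position: [0.6229, -0.3799, 0.1171]
tool_rot: [0.123, 3.136, -0.005]
ft_force: [0.7, -0.3, -1.0]
grip_width: 0.616
grip_force: 10.0
time: 46.32
position: [0.6231, -0.3782, 0.1595]
tool_rot: [0.119, 3.138, 0.001]
ft_force: [0.9, 0.4, -3.0]
grip_width: 0.619
grip_force: 10.0
time: 46.82
position: [0.618, -0.3785, 0.1798]
tool_rot: [0.12, 3.138, -0.001]
ft_force: [1.5, 0.2, -0.8]
grip_width: 0.612
grip_force: 10.0
time: 47.32
position: [0.6692, -0.3829, 0.2532]
tool_rot: [0.12, 3.134, -0.005]
ft_force: [0.8, -1.0, -1.2]
grip_width: 0.622
grip_force: 10.0
tx 47.0 ty 376.6 tz 9.9 turn -2.28 (cur yaw 175.6)
```

View pics/s14c.png

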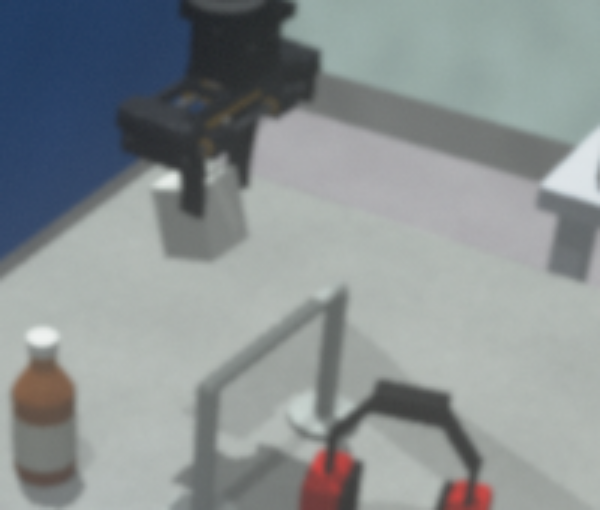

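White is mouth-down, near vertical, at (205,215). On to the middle of the board.

```bash
python3 -m crank '[{"tx":6,"ty":47,"tz":0,"turn":-1.2},{"tx":12,"ty":94,"tz":0,"turn":-2.3},{"tx":18,"ty":141,"tz":0,"turn":-2.3},{"tx":24,"ty":188,"tz":0,"turn":-2.3},{"tx":30,"ty":235,"tz":0,"turn":-2.3}]'; python3 -m crank '[{"tx":0,"ty":0,"tz":0,"turn":0},{"tx":0,"ty":0,"tz":0,"turn":0}]'; python3 -c "
from h import *
print(to(.650,-.006,.075,187))"
```

```text
time: 48.0
position: [0.6542, -0.1446, 0.2471]
tool_rot: [0.194, -3.132, 0.0]
ft_force: [0.2, 0.7, -1.3]
grip_width: 0.621
grip_force: 10.0
time: 48.25
position: [0.6549, -0.1467, 0.2476]
tool_rot: [0.194, -3.133, 0.002]
ft_force: [0.6, -0.4, -1.7]
grip_width: 0.62
grip_force: 10.0
tx -12.9 ty 140.4 tz 172.5 turn 0.02 (cur yaw -172.9)
```

```bash
python3 -m crank '[{"tx":-5,"ty":50,"tz":0,"turn":0},{"tx":-10,"ty":100,"tz":0,"turn":0},{"tx":-13,"ty":138,"tz":20,"turn":0},{"tx":-13,"ty":138,"tz":70,"turn":0},{"tx":-13,"ty":138,"tz":120,"turn":0}]'; python3 -m crank '[{"tx":0,"ty":0,"tz":30,"turn":0},{"tx":0,"ty":0,"tz":52,"turn":0},{"tx":0,"ty":0,"tz":62,"turn":0},{"tx":0,"ty":0,"tz":69,"turn":0},{"tx":0,"ty":0,"tz":72,"turn":0}]'; python3 -m crank '[{"tx":0,"ty":0,"tz":0,"turn":0},{"tx":0,"ty":0,"tz":0,"turn":0}]'
```

```text
time: 48.88
position: [0.6517, -0.0092, 0.1271]
tool_rot: [-0.192, 3.136, -0.003]
ft_force: [-0.1, -1.5, -0.9]
grip_width: 0.623
grip_force: 10.0
time: 49.5
position: [0.6523, -0.0073, 0.0585]
tool_rot: [-0.194, 3.135, -0.001]
ft_force: [-6.0, -1.2, 13.1]
grip_width: 0.62
grip_force: 10.0
time: 49.75
position: [0.6526, -0.0072, 0.0586]
tool_rot: [-0.195, 3.133, -0.001]
ft_force: [-2.4, -0.7, 6.3]
grip_width: 0.619
grip_force: 10.0
```

```bash
python3 -m crank '[{"tx":0,"ty":0,"tz":2,"turn":0},{"tx":0,"ty":0,"tz":2,"turn":0}]' 40 3; python3 -m crank '[{"tx":0,"ty":0,"tz":0,"turn":0},{"tx":0,"ty":0,"tz":0,"turn":0}]' 70;python3 -m crank '[{"tx":0,"ty":0,"tz":-40,"turn":0},{"tx":0,"ty":0,"tz":-90,"turn":0},{"tx":0,"ty":0,"tz":-135,"turn":0},{"tx":60,"ty":-30,"tz":-135,"turn":2},{"tx":120,"ty":-60,"tz":-135,"turn":4}]' 75;python3 -m crank '[{"tx":0,"ty":0,"tz":0,"turn":2},{"tx":0,"ty":0,"tz":0,"turn":2.4},{"tx":0,"ty":0,"tz":0,"turn":2.4}]';  python3 - <<'E'
from h import *
for c in('top','side'):
    im,d=shot(c,'r2'+c);w=cloud(c,d);x,y,z=np.moveaxis(w,-1,0);H,S,V=np.moveaxis(hs(im),-1,0)
    for n,m in(('green',(H>50)&(H<80)&(S>100)&(x>.5)&(x<.75)&(y>0)&(y<.2)),('white',(x>.6)&(x<.7)&(abs(y)<.05)&(z>.055)&(z<.08)),('or',(H<20)&(S>120)&(x>.38)&(x<.53)&(y>-.22)&(y<-.07)&(z>.055)&(z<.075))):
        p=w[m];p=p[~np.isnan(p).any(1)]
        if len(p)>9: print(c,n,len(p),*rect(p),np.percentile(p[:,2],[2,50,98]).round(3))
print(to(.445,-.1395,.12,155.5))
E
```

```text
time: 50.0
position: [0.6518, -0.0072, 0.0551]
tool_rot: [-0.195, 3.135, -0.001]
ft_force: [-1.7, -0.3, 3.6]
grip_width: 0.623
grip_force: 3.0
time: 50.25
position: [0.6516, -0.0068, 0.0543]
tool_rot: [0.195, -3.135, -0.001]
ft_force: [-0.4, 0.0, 0.1]
grip_width: 0.757
grip_force: 0.0
time: 50.88
position: [0.5471, -0.0765, 0.19]
tool_rot: [0.359, 3.12, 0.001]
ft_force: [-0.2, -1.1, 1.0]
grip_width: 0.866
grip_force: 0.0
time: 51.25
position: [0.5483, -0.0754, 0.1898]
tool_rot: [0.671, 3.069, 0.001]
ft_force: [-0.1, 0.1, -0.1]
grip_width: 0.863
grip_force: 0.0
top green 740 [643.3  92.1] [54.3 59.6] 7.4 [0.03  0.069 0.072]
top white 465 [654.2  -6.4] [54.4 53.9] 7.4 [0.065 0.069 0.072]
top or 32 [456.4 -84.8] [27.  11.6] 8.0 [0.058 0.065 0.067]
side green 487 [645.7  90.7] [53.  58.2] 7.7 [0.019 0.069 0.073]
side white 464 [658.   -6.5] [58.5 62.4] 7.8 [0.056 0.069 0.073]
side or 149 [ 463.6 -112.9] [56.7 55.1] 65.0 [0.056 0.064 0.07 ]
tx 67.1 ty -101.4 tz 69.6 turn -0.04 (cur yaw 155.3)
```

White stands flat at (0.654,-0.006). Orange has been knocked to about (0.4615,-0.114). I'll check it again from the side camera after moving closer.

```bash
python3 -m crank '[{"tx":60,"ty":0,"tz":0,"turn":0},{"tx":60,"ty":-120,"tz":0,"turn":0},{"tx":60,"ty":-120,"tz":0,"turn":0},{"tx":60,"ty":-120,"tz":0,"turn":0}]';  python3 - <<'E'
from h import *
for c in('top','side'):
    im,d=shot(c,'r3'+c);w=cloud(c,d);x,y,z=np.moveaxis(w,-1,0);H,S,V=np.moveaxis(hs(im),-1,0)
    m=(H<20)&(S>120)&(x>.38)&(x<.53)&(y>-.22)&(y<-.05)&(z>.055)&(z<.075)
    p=w[m];p=p[~np.isnan(p).any(1)]
    if len(p)>9: print(c,len(p),*rect(p),np.percentile(p[:,2],[2,50,98]).round(3))
    print(ctrl.mark_of(c,'cup_a')[:4])
print(to(.4615,-.1138,.12,155))
E
```

```text
time: 51.85
position: [0.441, -0.1642, 0.1896]
tool_rot: [-0.686, -3.065, 0.002]
ft_force: [0.7, 0.3, -1.0]
grip_width: 0.86
grip_force: 0.0
top 87 [469.6 -98. ] [17.4 53.3] 64.6 [0.058 0.065 0.069]
[{'xyz': [0.6552, -0.0071, 0.0703], 'confidence': 0.63}, {'xyz': [0.6413, 0.0905, 0.0699], 'confidence': 0.62}, {'xyz': [0.4664, -0.1104, -0.0014], 'confidence': 0.54}, {'xyz': [0.374, -0.2437, -0.0029], 'confidence': 0.52}]
side 160 [ 464.2 -113.8] [56.8 55.7] 66.6 [0.056 0.063 0.069]
[{'xyz': [0.4643, -0.1133, 0.0017], 'confidence': 0.81}, {'xyz': [0.6575, -0.0079, 0.0716], 'confidence': 0.8}, {'xyz': [0.3738, -0.2489, 0.002], 'confidence': 0.79}, {'xyz': [0.648, 0.0901, 0.0697], 'confidence': 0.78}]
tx 2.4 ty 47.9 tz 69.8 turn 0.06 (cur yaw 155.3)
```

```bash
python3 -m crank '[{"tx":2,"ty":48,"tz":0,"turn":0},{"tx":2,"ty":48,"tz":40,"turn":0},{"tx":2,"ty":48,"tz":90,"turn":0},{"tx":2,"ty":48,"tz":136,"turn":0},{"tx":2,"ty":48,"tz":136,"turn":0}]'; python3 -m crank '[{"tx":0,"ty":0,"tz":0,"turn":0},{"tx":0,"ty":0,"tz":0,"turn":0},{"tx":0,"ty":0,"tz":0,"turn":0},{"tx":0,"ty":0,"tz":0,"turn":0},{"tx":0,"ty":0,"tz":0,"turn":0}]' 40 6; python3 -m crank '[{"tx":0,"ty":0,"tz":-15,"turn":-2},{"tx":0,"ty":0,"tz":-15,"turn":-4},{"tx":0,"ty":0,"tz":-15,"turn":-6},{"tx":0,"ty":0,"tz":-15,"turn":-6.4},{"tx":0,"ty":0,"tz":-15,"turn":-6.4}]'; python3 -c "
from h import *
print(to(.507,-.115,.054,187))"
```

```text
time: 52.68
position: [0.4586, -0.1131, 0.0508]
tool_rot: [-0.67, -3.062, -0.003]
ft_force: [-0.5, -0.3, 0.7]
grip_width: 0.862
grip_force: 0.0
time: 53.3
position: [0.4627, -0.1154, 0.0551]
tool_rot: [0.676, 3.065, 0.0]
ft_force: [1.4, 1.0, 5.8]
grip_width: 0.618
grip_force: 6.0
time: 53.92
position: [0.4607, -0.1156, 0.0685]
tool_rot: [0.191, -3.135, -0.0]
ft_force: [0.4, 0.4, -1.8]
grip_width: 0.62
grip_force: 6.0
tx -46.0 ty -5.0 tz 14.5 turn -0.01 (cur yaw -173.0)
```

```bash
python3 -m crank '[{"tx":-25,"ty":-3,"tz":0,"turn":0},{"tx":-46,"ty":-4,"tz":0,"turn":0},{"tx":-46,"ty":-4,"tz":8,"turn":0},{"tx":-46,"ty":-4,"tz":14.5,"turn":0},{"tx":-46,"ty":-4,"tz":14.5,"turn":0}]'; python3 -m crank '[{"tx":-9,"ty":0,"tz":0,"turn":0},{"tx":-19,"ty":0,"tz":-2,"turn":0},{"tx":-30,"ty":0,"tz":-5,"turn":0},{"tx":-41,"ty":0,"tz":-6,"turn":0},{"tx":-52,"ty":0,"tz":-4,"turn":0}]' 40 5; python3 -m crank '[{"tx":-10,"ty":0,"tz":3,"turn":0},{"tx":-20,"ty":0,"tz":8,"turn":0},{"tx":-28,"ty":0,"tz":16,"turn":0},{"tx":-35,"ty":0,"tz":22,"turn":0},{"tx":-35,"ty":0,"tz":22,"turn":0}]'; python3 -m crank '[{"tx":0,"ty":0,"tz":0,"turn":0},{"tx":0,"ty":0,"tz":0,"turn":0},{"tx":15,"ty":0,"tz":0,"turn":0},{"tx":30,"ty":0,"tz":1,"turn":0},{"tx":41,"ty":0,"tz":1,"turn":0}]' 70;python3 -m crank '[{"tx":0,"ty":0,"tz":0,"turn":0}]'; python3 -c "
from h import *
im,d=shot('side','s15');w=cloud('side',d);x,y,z=np.moveaxis(w,-1,0);H,S,V=np.moveaxis(hs(im),-1,0)
m=(H<20)&(S>120)&(x>.45)&(x<.66)&(y>-.19)&(y<-.05)&(z>.012)&(z<.1);p=w[m];p=p[~np.isnan(p).any(1)];print(len(p));print(np.percentile(p,[2,50,98],axis=0).round(3))"
```

```text
time: 54.55
position: [0.5059, -0.1139, 0.0535]
tool_rot: [0.194, -3.134, -0.0]
ft_force: [-0.1, -0.1, -1.1]
grip_width: 0.621
grip_force: 6.0
time: 55.18
position: [0.5601, -0.1072, 0.0585]
tool_rot: [-0.195, 3.135, -0.0]
ft_force: [-0.0, 0.1, 0.5]
grip_width: 0.618
grip_force: 5.0
time: 55.8
position: [0.5933, -0.1028, 0.0352]
tool_rot: [0.195, -3.134, -0.001]
ft_force: [-0.7, -0.4, -0.9]
grip_width: 0.622
grip_force: 5.0
time: 56.42
position: [0.5511, -0.1086, 0.0351]
tool_rot: [0.194, -3.135, 0.001]
ft_force: [-0.0, 0.6, -0.4]
grip_width: 0.802
grip_force: 0.0
time: 56.55
position: [0.5517, -0.1088, 0.0354]
tool_rot: [0.193, -3.135, 0.001]
ft_force: [-0.2, -0.1, 0.2]
grip_width: 0.805
grip_force: 0.0
0Traceback (most recent call last):
  File "<string>", line 4, in <module>
    m=(H<20)&(S>120)&(x>.45)&(x<.66)&(y>-.19)&(y<-.05)&(z>.012)&(z<.1);p=w[m];p=p[~np.isnan(p).any(1)];print(len(p));print(np.percentile(p,[2,50,98],axis=0).round(3))
                                                                                                                           ~~~~~~~~~~~~~^^^^^^^^^^^^^^^^^^^^
    return _quantile_unchecked(
        a, q, axis, out, overwrite_input, method, keepdims, weights)
    return _ureduce(a,
                    func=_quantile_ureduce_func,
    ...<5 lines>...
                    overwrite_input=overwrite_input,
                    method=method)
    r = func(a, **kwargs)
    result = _quantile(arr,
                       quantiles=q,
    ...<2 lines>...
                       out=out,
                       weights=wgt)
    slices_having_nans = np.isnan(arr[-1, ...])
                                  ~~~^^^^^^^^^
IndexError: index -1 is out of bounds for axis 0 with size 0
```

```bash
python3 -m crank '[{"tx":3,"ty":0,"tz":0,"turn":0},{"tx":3,"ty":0,"tz":0,"turn":0},{"tx":3,"ty":0,"tz":0,"turn":0},{"tx":3,"ty":0,"tz":0,"turn":0},{"tx":3,"ty":0,"tz":0,"turn":0}]' 40 10; python3 -m crank '[{"tx":0,"ty":0,"tz":-40,"turn":2},{"tx":0,"ty":0,"tz":-100,"turn":4},{"tx":0,"ty":0,"tz":-150,"turn":6},{"tx":0,"ty":0,"tz":-200,"turn":8},{"tx":0,"ty":0,"tz":-215,"turn":10}]'
python3 -m crank '[{"tx":0,"ty":0,"tz":0,"turn":2},{"tx":0,"ty":0,"tz":0,"turn":4},{"tx":0,"ty":0,"tz":0,"turn":6},{"tx":0,"ty":0,"tz":0,"turn":8},{"tx":0,"ty":0,"tz":0,"turn":10}]'
python3 -m crank '[{"tx":0,"ty":0,"tz":0,"turn":2},{"tx":0,"ty":0,"tz":0,"turn":4},{"tx":0,"ty":0,"tz":0,"turn":6},{"tx":0,"ty":0,"tz":0,"turn":8},{"tx":0,"ty":0,"tz":0,"turn":10}]'
python3 -m crank '[{"tx":0,"ty":0,"tz":0,"turn":2},{"tx":0,"ty":0,"tz":0,"turn":4},{"tx":0,"ty":0,"tz":0,"turn":6},{"tx":0,"ty":0,"tz":0,"turn":8},{"tx":0,"ty":0,"tz":0,"turn":8.3}]'
python3 -c "
from h import *
print(to(.682,-.384,.248,-4.6))"
```

```text
time: 57.22
position: [0.5501, -0.1084, 0.0353]
tool_rot: [-0.195, 3.135, 0.0]
ft_force: [0.7, 0.3, -0.5]
grip_width: 0.622
grip_force: 10.0
time: 57.85
position: [0.5515, -0.1085, 0.2541]
tool_rot: [1.154, 2.916, 0.001]
ft_force: [0.3, -0.4, -2.9]
grip_width: 0.62
grip_force: 10.0
time: 58.48
position: [0.5497, -0.1084, 0.2498]
tool_rot: [-2.282, -2.158, 0.001]
ft_force: [0.1, 0.1, -1.5]
grip_width: 0.62
grip_force: 10.0
time: 59.1
position: [0.5497, -0.1084, 0.2498]
tool_rot: [-2.981, -0.991, 0.001]
ft_force: [1.2, 0.7, -0.7]
grip_width: 0.619
grip_force: 10.0
time: 59.72
position: [0.5497, -0.1084, 0.2499]
tool_rot: [3.139, -0.119, -0.001]
ft_force: [0.5, 0.9, -1.4]
grip_width: 0.624
grip_force: 10.0
tx 152.8 ty 264.7 tz 1.8 turn 0.05 (cur yaw -4.3)
```

```bash
python3 -m crank '[{"tx":30,"ty":50,"tz":0,"turn":0},{"tx":60,"ty":100,"tz":0,"turn":0},{"tx":90,"ty":152,"tz":0,"turn":0},{"tx":120,"ty":206,"tz":0,"turn":0},{"tx":153,"ty":263,"tz":0,"turn":0}]';  python3 -m crank '[{"tx":0,"ty":0,"tz":50,"turn":0},{"tx":0,"ty":0,"tz":100,"turn":0},{"tx":0,"ty":0,"tz":135,"turn":0},{"tx":0,"ty":0,"tz":135,"turn":0},{"tx":0,"ty":0,"tz":135,"turn":0}]';  python3 -c "
from h import *
print(to(.6225,-.382,.115,-4.6))
im,d=shot('side','s16')
cv2.imwrite('pics/s16c.png',cv2.resize(im[60:230,300:500,::-1],None,fx=3,fy=3))"
```

```text
time: 60.35
position: [0.6816, -0.3811, 0.2501]
tool_rot: [3.139, -0.115, 0.0]
ft_force: [1.5, 0.9, -0.7]
grip_width: 0.617
grip_force: 10.0
time: 60.98
position: [0.6819, -0.3799, 0.1172]
tool_rot: [3.138, -0.119, 0.004]
ft_force: [-0.1, -0.1, -0.6]
grip_width: 0.624
grip_force: 10.0
tx -59.0 ty 6.6 tz 2.0 turn 0.05 (cur yaw -4.3)
```

View pics/s16c.png

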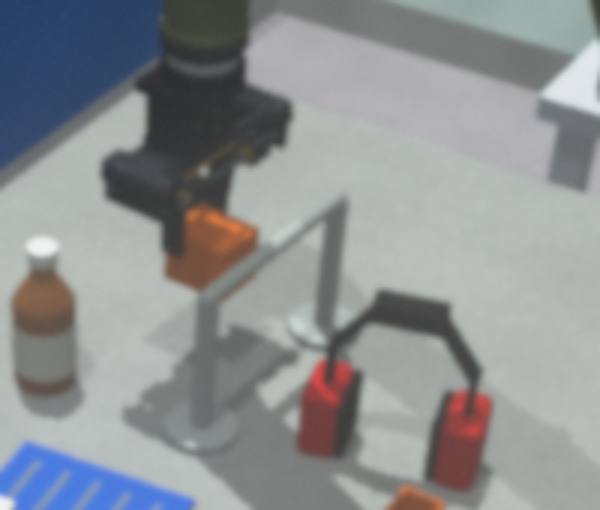

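Orange is held sideways at (210,245), mouth to the bar, like the others. I'll run the same lever move.

```bash
python3 -m crank '[{"tx":-15,"ty":2,"tz":2,"turn":0},{"tx":-30,"ty":2,"tz":2,"turn":0},{"tx":-45,"ty":2,"tz":2,"turn":0},{"tx":-59,"ty":2,"tz":2,"turn":0},{"tx":-59,"ty":2,"tz":2,"turn":0}]';  python3 -m crank '[{"tx":0,"ty":0,"tz":-9,"turn":0},{"tx":0,"ty":0,"tz":-18,"turn":0},{"tx":0,"ty":0,"tz":-27,"turn":0},{"tx":0,"ty":0,"tz":-36,"turn":0},{"tx":0,"ty":0,"tz":-45,"turn":0}]';  python3 -m crank '[{"tx":0,"ty":0,"tz":-8,"turn":0},{"tx":-2,"ty":0,"tz":-16,"turn":0},{"tx":-4.5,"ty":0,"tz":-20,"turn":0},{"tx":-4.5,"ty":0,"tz":-20,"turn":0}]';python3 -m crank '[{"tx":20,"ty":0,"tz":0,"turn":0},{"tx":50,"ty":0,"tz":-30,"turn":0},{"tx":50,"ty":0,"tz":-70,"turn":0},{"tx":50,"ty":0,"tz":-70,"turn":0}]';python3 -c "
from h import *
c=np.array([.6145,-.008]);ex=np.array([.9925,.122]);ey=np.array([-.122,.9925])
print(c+.03*ex-.1*ey,to(*(c+.03*ex-.1*ey),.24,7))
im,d=shot('side','s17');w=cloud('side',d);x,y,z=np.moveaxis(w,-1,0);H,S,V=np.moveaxis(hs(im),-1,0)
m=(H<20)&(S>100)&(x>.58)&(y<-.3)&(z>.15);p=w[m];p=p[~np.isnan(p).any(1)];print(len(p));print(np.percentile(p,[2,50,98],axis=0).round(3) if len(p) else 0)"
```

```text
time: 61.65
position: [0.6224, -0.3782, 0.1164]
tool_rot: [3.137, -0.121, 0.005]
ft_force: [1.1, 0.6, -0.7]
grip_width: 0.619
grip_force: 10.0
time: 62.28
position: [0.6225, -0.3764, 0.1589]
tool_rot: [-3.139, 0.119, -0.001]
ft_force: [0.9, -0.7, -4.0]
grip_width: 0.621
grip_force: 10.0
time: 62.78
position: [0.6175, -0.3768, 0.1794]
tool_rot: [3.139, -0.12, 0.002]
ft_force: [1.6, 0.1, -0.5]
grip_width: 0.619
grip_force: 10.0
time: 63.28
position: [0.6686, -0.3814, 0.2528]
tool_rot: [3.136, -0.12, 0.009]
ft_force: [-0.3, -0.5, -1.0]
grip_width: 0.618
grip_force: 10.0
[ 0.656475 -0.10359 ] tx -33.5 ty -276.1 tz 11.7 turn -2.28 (cur yaw -4.4)
572
[[ 0.651 -0.403  0.212]
 [ 0.667 -0.362  0.243]
 [ 0.713 -0.349  0.277]]
```

```bash
python3 -m crank '[{"tx":-7,"ty":-55,"tz":0,"turn":-1.2},{"tx":-14,"ty":-110,"tz":0,"turn":-2.3},{"tx":-20,"ty":-165,"tz":0,"turn":-2.3},{"tx":-27,"ty":-220,"tz":0,"turn":-2.3},{"tx":-33,"ty":-275,"tz":0,"turn":-2.3}]';python3 -m crank '[{"tx":0,"ty":0,"tz":30,"turn":0},{"tx":0,"ty":0,"tz":80,"turn":0},{"tx":0,"ty":0,"tz":130,"turn":0},{"tx":0,"ty":0,"tz":170,"turn":0},{"tx":0,"ty":0,"tz":180,"turn":0}]'; python3 -m crank '[{"tx":0,"ty":0,"tz":5,"turn":0},{"tx":0,"ty":0,"tz":9,"turn":0},{"tx":0,"ty":0,"tz":12,"turn":0},{"tx":0,"ty":0,"tz":12,"turn":0}]'
```

```text
time: 63.95
position: [0.6536, -0.1024, 0.2464]
tool_rot: [3.135, 0.194, -0.005]
ft_force: [0.2, -0.1, -0.7]
grip_width: 0.615
grip_force: 10.0
time: 64.58
position: [0.6512, -0.1038, 0.0635]
tool_rot: [-3.134, -0.194, 0.014]
ft_force: [-0.1, 0.3, -1.0]
grip_width: 0.62
grip_force: 10.0
time: 65.08
position: [0.6563, -0.1039, 0.0585]
tool_rot: [3.135, 0.195, 0.003]
ft_force: [-2.6, -0.8, 5.5]
grip_width: 0.618
grip_force: 10.0
```

```bash
python3 -m crank '[{"tx":0,"ty":0,"tz":2,"turn":0},{"tx":0,"ty":0,"tz":2,"turn":0}]' 40 3; python3 -m crank '[{"tx":0,"ty":0,"tz":0,"turn":0},{"tx":0,"ty":0,"tz":0,"turn":0}]' 70;python3 -m crank '[{"tx":0,"ty":0,"tz":-50,"turn":0},{"tx":0,"ty":0,"tz":-100,"turn":0},{"tx":0,"ty":0,"tz":-160,"turn":0},{"tx":0,"ty":0,"tz":-215,"turn":0},{"tx":0,"ty":60,"tz":-215,"turn":0}]' 70;python3 -m crank '[{"tx":0,"ty":60,"tz":0,"turn":0},{"tx":0,"ty":120,"tz":0,"turn":0},{"tx":0,"ty":120,"tz":0,"turn":0}]';  python3 - <<'E'
from h import *
for c in('top','side'):
    im,d=shot(c,'r4'+c);w=cloud(c,d);x,y,z=np.moveaxis(w,-1,0);H,S,V=np.moveaxis(hs(im),-1,0)
    for n,m in(('green',(x>.6)&(x<.69)&(y>.05)&(y<.135)&(z>.06)&(z<.08)),('white',(x>.6)&(x<.7)&(abs(y)<.045)&(z>.06)&(z<.08)),('or',(x>.6)&(x<.7)&(abs(y+.1)<.045)&(z>.06)&(z<.08)),('crown',(x>.33)&(x<.54)&(y>-.45)&(y<-.25)&(z>.145)&(z<.18)&(V<110)),('drill',(x>.4)&(x<.7)&(y>.25)&(z>.02)),('bar',(x>.5)&(x<.68)&(y>-.5)&(y<-.25)&(z>.145)&(z<.165))):
        p=w[m];p=p[~np.isnan(p).any(1)]
        if len(p)>9: print(c,n,len(p),*rect(p),np.percentile(p[:,2],[2,50,98]).round(3))
    print(ctrl.mark_of(c,'drill')[:1],ctrl.mark_of(c,'muffs_crown')[:1])
print(to(.4445,-.340,.27,13))
E
```

```text
time: 65.32
position: [0.6556, -0.1039, 0.0549]
tool_rot: [3.135, 0.195, 0.001]
ft_force: [-3.0, -1.3, 3.3]
grip_width: 0.616
grip_force: 3.0
time: 65.58
position: [0.6554, -0.1035, 0.0538]
tool_rot: [-3.135, -0.195, 0.0]
ft_force: [0.2, -0.7, -0.8]
grip_width: 0.753
grip_force: 0.0
time: 66.2
position: [0.667, -0.1562, 0.2768]
tool_rot: [-3.133, -0.213, -0.02]
ft_force: [1.7, -0.1, -0.4]
grip_width: 0.802
grip_force: 0.0
time: 66.58
position: [0.6757, -0.2906, 0.2671]
tool_rot: [3.133, 0.179, -0.005]
ft_force: [1.4, 0.6, -0.2]
grip_width: 0.807
grip_force: 0.0
top green 675 [644.   89.4] [54.7 54.1] 7.6 [0.065 0.069 0.072]
top white 674 [654.1  -6.3] [54.6 54. ] 7.0 [0.065 0.069 0.072]
top or 675 [ 658.2 -102.8] [54.4 54.5] 7.4 [0.064 0.069 0.072]
top crown 593 [ 442.8 -340.7] [76.4 24.6] 13.5 [0.146 0.166 0.169]
top drill 2952 [543.4 367.2] [143.1 163.1] 1.3 [0.028 0.046 0.053]
top bar 946 [ 590.2 -371.4] [219.6  18.3] 85.9 [0.148 0.155 0.159]
[{'xyz': [0.5638, 0.3703, 0.0082], 'confidence': 0.69}] [{'xyz': [0.4439, -0.3388, 0.1413], 'confidence': 0.67}]
side green 469 [647.6  90.3] [59.  60.6] 7.2 [0.061 0.069 0.074]
side white 418 [657.9  -6.9] [58.1 61.9] 6.6 [0.061 0.069 0.073]
side or 381 [ 661.  -102.9] [58.5 63.2] 5.9 [0.061 0.069 0.073]
side crown 291 [ 444.5 -337.5] [78.2 26.3] 14.4 [0.146 0.162 0.171]
side drill 3075 [547.2 369.6] [146.4 162.7] 0.0 [0.023 0.045 0.054]
side bar 366 [ 591.1 -368.8] [221.1  18.8] 85.4 [0.146 0.155 0.16 ]
[{'xyz': [0.5698, 0.3687, 0.0056], 'confidence': 0.93}] [{'xyz': [0.4452, -0.3444, 0.1448], 'confidence': 0.85}]
tx -239.5 ty 29.9 tz -0.6 turn -1.14 (cur yaw 7.3)
```

```bash
python3 -m crank '[{"tx":-48,"ty":6,"tz":0,"turn":-0.6},{"tx":-96,"ty":12,"tz":0,"turn":-1.2},{"tx":-144,"ty":18,"tz":0,"turn":-1.2},{"tx":-192,"ty":24,"tz":0,"turn":-1.2},{"tx":-240,"ty":30,"tz":0,"turn":-1.2}]' 56; python3 -m crank '[{"tx":0,"ty":0,"tz":0,"turn":0},{"tx":0,"ty":0,"tz":0,"turn":0}]'; python3 -c "
from h import *
print(to(.4435,-.340,.1665,13.4))"
```

```text
time: 67.5
position: [0.4423, -0.3409, 0.2699]
tool_rot: [3.12, 0.362, 0.001]
ft_force: [-0.1, -1.0, 0.0]
grip_width: 0.645
grip_force: 0.0
time: 67.75
position: [0.4443, -0.3406, 0.27]
tool_rot: [3.12, 0.362, 0.002]
ft_force: [0.7, 0.4, 0.3]
grip_width: 0.642
grip_force: 0.0
tx -0.8 ty -0.8 tz 103.5 turn -0.04 (cur yaw 13.2)
```

```bash
python3 -m crank '[{"tx":0,"ty":0,"tz":40,"turn":0},{"tx":0,"ty":0,"tz":75,"turn":0},{"tx":0,"ty":0,"tz":98,"turn":0},{"tx":0,"ty":0,"tz":103,"turn":0},{"tx":0,"ty":0,"tz":103,"turn":0}]'; python3 -m crank '[{"tx":0,"ty":0,"tz":0,"turn":0},{"tx":0,"ty":0,"tz":0,"turn":0},{"tx":0,"ty":0,"tz":0,"turn":0},{"tx":0,"ty":0,"tz":0,"turn":0},{"tx":0,"ty":0,"tz":0,"turn":0}]' 10 20; python3 -m crank '[{"tx":0,"ty":0,"tz":0,"turn":0},{"tx":0,"ty":0,"tz":0,"turn":0}]' 10 20; python3 -m crank '[{"tx":0,"ty":0,"tz":-15,"turn":0},{"tx":0,"ty":0,"tz":-50,"turn":0},{"tx":0,"ty":0,"tz":-100,"turn":0},{"tx":0,"ty":0,"tz":-150,"turn":0},{"tx":0,"ty":0,"tz":-185,"turn":0}]'; python3 -m crank '[{"tx":0,"ty":0,"tz":0,"turn":1.5},{"tx":0,"ty":0,"tz":0,"turn":3.6},{"tx":0,"ty":0,"tz":0,"turn":3.6}]'; python3 -c "
from h import *
print(to(.5907,-.371,.35,-4.6))
im,d=shot('side','s18')
cv2.imwrite('pics/s18c.png',cv2.resize(im[30:230,340:540,::-1],None,fx=2.5,fy=2.5))"
```

```text
time: 68.38
position: [0.4445, -0.3411, 0.1667]
tool_rot: [3.121, 0.362, 0.001]
ft_force: [-0.1, -0.0, -0.3]
grip_width: 0.644
grip_force: 0.0
time: 69.0
position: [0.4432, -0.3418, 0.1664]
tool_rot: [3.121, 0.359, 0.0]
ft_force: [0.5, 0.7, -0.8]
grip_width: 0.175
grip_force: 0.0
time: 69.25
position: [0.4433, -0.3417, 0.1663]
tool_rot: [3.121, 0.359, -0.0]
ft_force: [0.4, -0.4, 0.4]
grip_width: 0.12
grip_force: 0.0
time: 69.88
position: [0.4437, -0.342, 0.3554]
tool_rot: [3.118, 0.358, 0.005]
ft_force: [-0.3, -0.3, -0.5]
grip_width: 0.118
grip_force: 0.0
time: 70.25
position: [0.4433, -0.3418, 0.3524]
tool_rot: [3.138, -0.131, 0.002]
ft_force: [-1.3, 0.1, 0.2]
grip_width: 0.115
grip_force: 0.0
tx 149.3 ty 16.8 tz 2.6 turn -0.03 (cur yaw -4.8)
```

View pics/s18c.png

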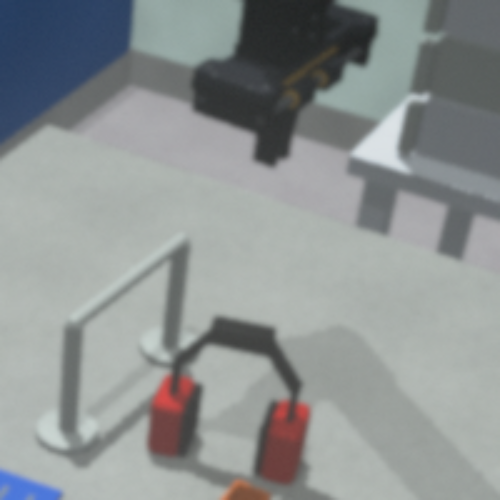

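The fingers closed on nothing (10 mm opening) and the muffs still stand at (240,400) in the crop. I'll measure the crown again.

```bash
python3 - <<'E'
from h import *
print(ctrl.tip_extent)
for c in('side','top'):
    im,d=shot(c,'r5'+c);w=cloud(c,d);x,y,z=np.moveaxis(w,-1,0);V=hs(im)[...,2]
    m=(x>.3)&(x<.56)&(y>-.5)&(y<-.2)&(z>.145)&(z<.18)&(V<110)
    p=w[m];p=p[~np.isnan(p).any(1)];print(c,len(p),*rect(p),np.percentile(p[:,2],[2,50,98]).round(3))
    print(ctrl.mark_of(c,'muffs_crown')[:2],ctrl.mark_of(c,'muffs')[:2])
E
```

```text
0.019
side 296 [ 445.5 -338.1] [76.3 27.7] 12.9 [0.146 0.162 0.17 ]
[{'xyz': [0.4448, -0.3463, 0.1403], 'confidence': 0.88}, {'xyz': [0.5632, 0.3685, 0.0014], 'confidence': 0.61}] [{'xyz': [0.4476, -0.3392, 0.0005], 'confidence': 0.93}, {'xyz': [0.6611, -0.1016, 0.0711], 'confidence': 0.65}]
top 593 [ 442.5 -341.2] [77.6 24.5] 13.7 [0.146 0.166 0.169]
[{'xyz': [0.4451, -0.3413, 0.1416], 'confidence': 0.71}] [{'xyz': [0.4438, -0.3405, 0.0001], 'confidence': 0.82}]
```

```bash
python3 - <<'E'
from h import *
s,M=tool();P=s['position'];print(P,s['grip_width'])
im,d=shot('side','r6');w=cloud('side',d);q=(w-P)@M*1000
m=(np.abs(q[...,0])<60)&(np.abs(q[...,1])<110)&(q[...,2]>-70)&(q[...,2]<40)
p=q[m];print(len(p))
for a in range(-70,40,8):
    k=p[(p[:,2]>=a)&(p[:,2]<a+8)]
    if len(k): print(a,len(k),np.percentile(k[:,0],[5,95]).round(),np.percentile(k[:,1],[5,95]).round())
E
```

```text
[ 0.44323806 -0.34174853  0.35130414] 0.11355923146642477
246
-62 8 [-11.  -7.] [-22. -12.]
-54 21 [-11.  -4.] [-21.   7.]
-46 36 [-11.  -4.] [-20.  13.]
-38 25 [-10.  -3.] [-18.  15.]
-30 49 [-10.   9.] [-17.  12.]
-22 43 [-10.  10.] [-19.   9.]
-14 43 [-10.  11.] [-16.  10.]
-6 21 [-9.  9.] [-14.  11.]
```

```bash
python3 - <<'E'
from h import *
s,M=tool();P=s['position'];m=ctrl.camera_model('side');K=m['intrinsics'];A=rotm(m['orientation'])
im=cv2.cvtColor(cv2.imread('pics/r6.png'),cv2.COLOR_BGR2GRAY)
for z in(-40,-20,-10,-5,0,5,10,15,19,25):
    for y in(-12,12):
        c=A.T@(P+M@np.array([0,y,z])/1000-m['origin']);u=K@c/c[2];print(z,y,u[:2].round(1),im[int(u[1]),int(u[0])-2:int(u[0])+3],end=' | ')
    print()
E
```

```text
-40 -12 [447.5  80.5] [54 54 52 52 54] | -40 12 [453.1  76.5] [54 52 50 51 50] | 
-20 -12 [446.3  88.6] [55 53 55 54 55] | -20 12 [451.9  84.6] [53 52 54 53 54] | 
-10 -12 [445.6  92.6] [60 57 56 55 57] | -10 12 [451.2  88.5] [54 54 56 56 57] | 
-5 -12 [445.3  94.6] [86 75 66 61 58] | -5 12 [450.9  90.5] [56 53 56 56 58] | 
0 -12 [445.   96.5] [151 144 131 115 101] | 0 12 [450.6  92.5] [57 55 56 63 65] | 
5 -12 [444.7  98.5] [172 172 170 168 165] | 5 12 [450.3  94.4] [ 57  64  87 112 128] | 
10 -12 [444.4 100.4] [171 173 172 172 172] | 10 12 [450.   96.3] [101  91  99 126 151] | 
15 -12 [444.1 102.4] [174 172 173 172 173] | 15 12 [449.7  98.3] [162 158 153 160 167] | 
19 -12 [443.9 103.9] [174 173 172 172 172] | 19 12 [449.4  99.8] [169 169 167 168 169] | 
25 -12 [443.6 106.2] [176 174 174 172 173] | 25 12 [449.1 102.1] [172 171 173 172 171] |
```

Pixel rows put the closed fingertips only about 5 mm ahead of the TCP, so they passed over the rounded crown top. I'll regrip about 11 mm deeper.

```bash
python3 -m crank '[{"tx":0,"ty":0,"tz":0,"turn":-2},{"tx":0,"ty":0,"tz":30,"turn":-3.6},{"tx":0,"ty":0,"tz":80,"turn":-3.6},{"tx":0,"ty":0,"tz":110,"turn":-3.6},{"tx":0,"ty":0,"tz":110,"turn":-3.6}]' 56; python3 -m crank '[{"tx":0,"ty":0,"tz":20,"turn":0},{"tx":0,"ty":0,"tz":50,"turn":0},{"tx":0,"ty":0,"tz":75,"turn":0},{"tx":0,"ty":0,"tz":86,"turn":0},{"tx":0,"ty":0,"tz":86,"turn":0}]'; python3 -m crank '[{"tx":0,"ty":0,"tz":0,"turn":0},{"tx":0,"ty":0,"tz":0,"turn":0},{"tx":0,"ty":0,"tz":0,"turn":0},{"tx":0,"ty":0,"tz":0,"turn":0},{"tx":0,"ty":0,"tz":0,"turn":0}]' 10 20; python3 -m crank '[{"tx":0,"ty":0,"tz":0,"turn":0},{"tx":0,"ty":0,"tz":0,"turn":0}]' 10 20
```

```text
time: 71.28
position: [0.4419, -0.3408, 0.2388]
tool_rot: [-3.117, -0.359, 0.006]
ft_force: [0.1, 1.0, -0.1]
grip_width: 0.588
grip_force: 0.0
time: 71.9
position: [0.4437, -0.342, 0.156]
tool_rot: [3.121, 0.359, 0.001]
ft_force: [-0.2, -0.1, 0.6]
grip_width: 0.645
grip_force: 0.0
time: 72.53
position: [0.4434, -0.3419, 0.1555]
tool_rot: [3.121, 0.359, 0.0]
ft_force: [0.9, -0.6, 1.2]
grip_width: 0.274
grip_force: 19.9
time: 72.78
position: [0.4434, -0.3419, 0.1555]
tool_rot: [3.121, 0.359, 0.0]
ft_force: [0.4, 0.7, 1.8]
grip_width: 0.273
grip_force: 19.9
```

```bash
python3 -m crank '[{"tx":0,"ty":0,"tz":-20,"turn":0},{"tx":0,"ty":0,"tz":-70,"turn":0},{"tx":0,"ty":0,"tz":-120,"turn":0},{"tx":0,"ty":0,"tz":-170,"turn":0},{"tx":0,"ty":0,"tz":-195,"turn":0}]' 10 25; python3 -m crank '[{"tx":0,"ty":0,"tz":0,"turn":1.5},{"tx":0,"ty":0,"tz":0,"turn":3.6},{"tx":0,"ty":0,"tz":0,"turn":3.6}]'; python3 -c "
from h import *
print(to(.5907,-.371,.35,-4.6))
s,M=tool();P=s['position']
for c in('side','top'):
    im,d=shot(c,'r7'+c);w=cloud(c,d);q=(w-P)@M*1000;H,S,V=np.moveaxis(hs(im),-1,0)
    m=((H<8)|(H>172))&(S>120)&(np.abs(q[...,0])<120)&(np.abs(q[...,1])<60)&(q[...,2]>0)&(q[...,2]<190);p=q[m];print(c,len(p))
    for sg in(-1,1):
        k=p[p[:,0]*sg>0]
        if len(k)>5: print(np.percentile(k,[3,50,97],axis=0).round())"
```

```text
time: 73.4
position: [0.4438, -0.3419, 0.3529]
tool_rot: [3.119, 0.359, 0.003]
ft_force: [1.5, 0.0, -1.7]
grip_width: 0.271
grip_force: 24.9
time: 73.78
position: [0.443, -0.3415, 0.3494]
tool_rot: [-3.138, 0.131, 0.002]
ft_force: [-0.0, -0.8, -2.3]
grip_width: 0.27
grip_force: 24.9
tx 149.6 ty 17.1 tz -0.8 turn -0.03 (cur yaw -4.8)
side 277
[[-76. -31.  83.]
 [-67. -13.  87.]
 [-49.  17.  94.]]
[[ 48. -32.  83.]
 [ 57. -15.  87.]
 [ 73.  20.  92.]]
top 1550
[[-77. -30.  72.]
 [-64. -25.  90.]
 [-46.  16. 144.]]
[[ 45. -32.  83.]
 [ 61. -21.  89.]
 [ 78.  18. 143.]]
```

```bash
python3 -m crank '[{"tx":30,"ty":3,"tz":0,"turn":0},{"tx":70,"ty":8,"tz":0,"turn":0},{"tx":110,"ty":13,"tz":0,"turn":0},{"tx":140,"ty":16,"tz":0,"turn":0},{"tx":149.5,"ty":17,"tz":0,"turn":0}]'; python3 -m crank '[{"tx":0,"ty":0,"tz":0,"turn":0},{"tx":0,"ty":0,"tz":20,"turn":0},{"tx":0,"ty":0,"tz":60,"turn":0},{"tx":0,"ty":0,"tz":100,"turn":0},{"tx":0,"ty":0,"tz":130,"turn":0}]'; python3 -m crank '[{"tx":0,"ty":0,"tz":20,"turn":0},{"tx":0,"ty":0,"tz":35,"turn":0},{"tx":0,"ty":0,"tz":42,"turn":0},{"tx":0,"ty":0,"tz":45,"turn":0},{"tx":0,"ty":0,"tz":45,"turn":0}]'; python3 -m crank '[{"tx":0,"ty":0,"tz":1,"turn":0},{"tx":0,"ty":0,"tz":2,"turn":0},{"tx":0,"ty":0,"tz":3,"turn":0},{"tx":0,"ty":0,"tz":3,"turn":0}]'
```

```text
time: 74.5
position: [0.5921, -0.3708, 0.3484]
tool_rot: [-3.137, 0.128, 0.003]
ft_force: [-1.0, -0.3, -2.8]
grip_width: 0.274
grip_force: 25.0
time: 75.12
position: [0.5886, -0.3717, 0.2193]
tool_rot: [3.139, -0.135, -0.003]
ft_force: [0.6, 0.3, -1.7]
grip_width: 0.275
grip_force: 25.0
time: 75.75
position: [0.5911, -0.3716, 0.1759]
tool_rot: [3.138, -0.134, 0.001]
ft_force: [0.1, -0.3, -2.2]
grip_width: 0.269
grip_force: 25.0
time: 76.25
position: [0.5907, -0.3714, 0.1722]
tool_rot: [-3.139, 0.134, 0.0]
ft_force: [0.2, 0.4, -2.3]
grip_width: 0.27
grip_force: 25.0
```

```bash
python3 -m crank '[{"tx":0,"ty":0,"tz":1,"turn":0},{"tx":0,"ty":0,"tz":2,"turn":0},{"tx":0,"ty":0,"tz":2,"turn":0}]'; python3 -m crank '[{"tx":0,"ty":0,"tz":1,"turn":0},{"tx":0,"ty":0,"tz":1,"turn":0}]'; python3 -m crank '[{"tx":0,"ty":0,"tz":0,"turn":0},{"tx":0,"ty":0,"tz":0,"turn":0},{"tx":0,"ty":0,"tz":0,"turn":0},{"tx":0,"ty":0,"tz":0,"turn":0}]' 56;  python3 -m crank '[{"tx":0,"ty":0,"tz":0,"turn":0},{"tx":0,"ty":0,"tz":-20,"turn":0},{"tx":0,"ty":0,"tz":-60,"turn":0},{"tx":0,"ty":0,"tz":-110,"turn":0},{"tx":0,"ty":0,"tz":-160,"turn":0}]'; python3 -m crank '[{"tx":0,"ty":0,"tz":-20,"turn":0},{"tx":-60,"ty":0,"tz":-20,"turn":0},{"tx":-120,"ty":40,"tz":-20,"turn":0},{"tx":-120,"ty":80,"tz":-20,"turn":0},{"tx":-120,"ty":80,"tz":-20,"turn":0}]'; python3 -c "
from h import *
for c in('side','top'):
    im,d=shot(c,'f'+c);print(ctrl.mark_of(c,'muffs_crown')[:2],ctrl.mark_of(c,'muffs')[:1])
    w=cloud(c,d);x,y,z=np.moveaxis(w,-1,0)
    for n,m in(('green',(x>.6)&(x<.69)&(y>.05)&(y<.135)&(z>.06)&(z<.08)),('white',(x>.6)&(x<.7)&(abs(y)<.045)&(z>.06)&(z<.08)),('or',(x>.6)&(x<.7)&(abs(y+.1)<.045)&(z>.06)&(z<.08)),('drill',(x>.4)&(x<.7)&(y>.25)&(z>.02)),('crown',(x>.5)&(x<.68)&(y>-.4)&(y<-.34)&(z>.165)&(z<.2))):
        p=w[m];p=p[~np.isnan(p).any(1)]
        if len(p)>9: print(c,n,len(p),*rect(p),np.percentile(p[:,2],[2,50,98]).round(3))
im=cv2.imread('pics/fside.png');cv2.imwrite('pics/fc.png',im)"
```

```text
time: 76.62
position: [0.5907, -0.3714, 0.1701]
tool_rot: [-3.139, 0.134, 0.0]
ft_force: [-0.1, -0.3, -2.1]
grip_width: 0.272
grip_force: 25.0
time: 76.88
position: [0.5909, -0.3715, 0.1696]
tool_rot: [3.138, -0.134, 0.0]
ft_force: [-0.7, -0.3, -1.4]
grip_width: 0.275
grip_force: 25.0
time: 77.38
position: [0.5908, -0.3715, 0.1694]
tool_rot: [3.139, -0.134, 0.0]
ft_force: [-0.7, 0.3, 0.1]
grip_width: 0.609
grip_force: 0.0
time: 78.0
position: [0.5908, -0.3713, 0.3327]
tool_rot: [3.138, -0.134, 0.003]
ft_force: [-0.1, -0.4, 0.1]
grip_width: 0.641
grip_force: 0.0
time: 78.62
position: [0.4609, -0.4454, 0.3507]
tool_rot: [3.135, -0.146, -0.0]
ft_force: [0.5, -0.4, 0.2]
grip_width: 0.643
grip_force: 0.0
[{'xyz': [0.5902, -0.3728, 0.1529], 'confidence': 0.96}, {'xyz': [0.568, 0.3659, 0.0059], 'confidence': 0.38}] [{'xyz': [0.5931, -0.3705, 0.0171], 'confidence': 0.66}]
side green 470 [647.2  89.9] [59.  58.2] 5.4 [0.061 0.069 0.073]
side white 419 [658.   -5.1] [57.8 61.6] 5.7 [0.061 0.069 0.074]
side or 378 [ 661.9 -103. ] [57.7 61.9] 5.0 [0.061 0.069 0.074]
side drill 3074 [544.  370.3] [147.6 162.5] 2.5 [0.023 0.045 0.054]
side crown 235 [ 593. -371.] [33.3 69. ] 86.9 [0.166 0.179 0.184]
[{'xyz': [0.5892, -0.3737, 0.1563], 'confidence': 0.65}] [{'xyz': [0.5929, -0.3741, 0.1535], 'confidence': 0.65}]
top green 681 [644.   89.4] [54.6 54.1] 7.2 [0.065 0.069 0.072]
top white 674 [654.1  -6.5] [54.7 54.2] 7.1 [0.064 0.069 0.072]
top or 675 [ 658.2 -102.8] [54.7 54.5] 7.4 [0.064 0.069 0.072]
top drill 2950 [543.1 367.7] [143.2 164.2] 1.6 [0.027 0.046 0.053]
top crown 534 [ 589.3 -370.5] [25.3 65.5] 85.0 [0.166 0.18  0.183]
```

View pics/fc.png

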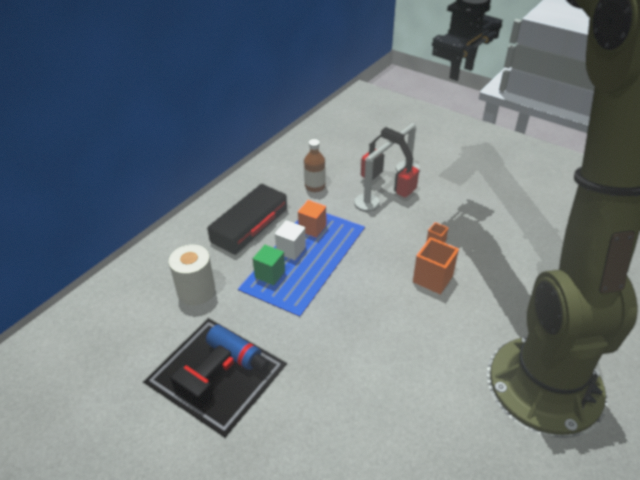

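The last picture shows the muffs hanging over the bar at (390,160), an ear cup on each side. The cups stand mouth-down on the board at (269,265), (290,240) and (312,218), and the drill is on the mat at (220,358). Everything measured is within limits, so I'm handing in.

```bash
python3 -m crank '[{"tx":0,"ty":0,"tz":0,"turn":0},{"tx":0,"ty":0,"tz":0,"turn":0},{"tx":0,"ty":0,"tz":0,"turn":0},{"tx":0,"ty":0,"tz":0,"turn":0},{"tx":0,"ty":0,"tz":0,"turn":0}]' | head -1; python3 -c "
from bench import ctrl
print(ctrl.close_job())"
```

```text
time: 79.55
the job is handed in; nothing more can be done
None
```

I handed the job in at about 80 s with the drill flat on the mat, all three cups mouth-down on the board and the ear defenders hanging over the rail; my last measurements were all within limits, but hand-in returned no verdict.

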